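# Pack the pump spare-parts kit into its nested tray

### The job

Make up the pump spare-parts kit: put the steel coupling, the brass fitting, the ball bearing and the small slim carton with the red stripe into the blue kit tray, each upright and fully down in the one pocket that is made for it. The wider carton with the green stripe and the plain spacer ring belong to another order, so leave them standing where they are. Set the parts down, do not drop them.

Things in the scene. Friction and masses are not known exactly. Their poses are not given: they have to be found in the camera images.
- coupling: steel pump coupling, standing: a spool with a round flange at each end, 52 mm across the flanges, 50 mm tall, 0.2 to 0.4 kg. Lower flange 0 to 14 mm high, waist 34 mm across from 17 to 33 mm, upper flange 33 to 47 mm, small bolt heads above it. Take it across the upper flange. Origin: centre of its underside, z up
- fitting: brass hose fitting, standing: 46 mm tall, about 0.11 kg; round foot 24 mm across (0 to 18 mm high), hexagon body 24 mm across flats, 28 mm across corners (18 to 32 mm high), threaded end 22 mm across above. Take it across the hexagon. Origin: centre of its underside, z up
- bearing: steel ball bearing lying flat, 40 mm across, 15 mm thick, with a dark ring (the shield) between its two bright races; about 0.07 kg. Origin: centre of its underside, z up. Parts may lie some 40 mm from the fixed white paper stack (12 mm high) or the fixed teal handle (44 mm high) on the table
- carton_red: small slim white product carton, standing, 46 (its x) x 50 (its y) x 85 mm tall, red stripe on the label of the face that looks to -x (towards the robot); about 0.12 kg. Origin: centre of its underside, z up
- carton_green: look-alike: a wider white product carton, standing, 51 (its x) x 65 (its y) x 80 mm tall, green stripe on the label of the face towards the robot. Belongs to another order and stays where it is. Origin: centre of its underside
- spacer_ring: look-alike: a plain steel spacer ring lying flat, 44 mm across, 14 mm thick, with a large 26 mm open hole and no dark shield. Belongs to another order and stays where it is. Origin: centre of its underside
- nest_coupling: black 88 x 88 x 30 mm block, fixed in the blue tray, yellow-floored pocket in the middle of its top. Origin: centre of its underside (5 mm above the table), x, y along its sides, top 30 mm above it. Widest round pocket, for the coupling: 66 mm across, 20 mm deep. The four blocks fill the tray (200 mm square, walls 29 mm high, fixed) two by two at 89 mm pitch, in any arrangement, all turned with it
- nest_bearing: black 88 x 88 x 30 mm block, fixed in the blue tray, yellow-floored pocket in the middle of its top. Origin: centre of its underside (5 mm above the table), x, y along its sides, top 30 mm above it. Middle-sized, shallow round pocket, for the bearing: 54 mm across, 7 mm deep (floor 23 mm above the origin)
- nest_fitting: black 88 x 88 x 30 mm block, fixed in the blue tray, yellow-floored pocket in the middle of its top. Origin: centre of its underside (5 mm above the table), x, y along its sides, top 30 mm above it. Smallest round pocket, for the foot of the brass fitting: 38 mm across, 15 mm deep (floor 15 mm above the origin)
- nest_carton: black 88 x 88 x 30 mm block, fixed in the blue tray, yellow-floored pocket in the middle of its top. Origin: centre of its underside (5 mm above the table), x, y along its sides, top 30 mm above it. Rectangular pocket, for the slim red-striped carton (squared with the block, either way round): 62 (x) x 66 (y) mm, 20 mm deep (floor 10 mm above the origin)
Things that resemble listed ones, but are neither listed nor needed, are in the scene too. What is shaped like the bearing but orange is not meant. There is more than one size of the coupling; the job needs the smaller.

How it is judged:
By the outcome, as a careful person would: the job done as asked, in the order asked, and still so for the second after the job is handed in, with the robot touching nothing.
It also fails if it takes over 128 s, if anything falls off the work surface, if the arm or the gripper's body presses on something with over 40 N, if the wrist force passes 120 N, or if a joint passes its speed limit or range.

### The arm

A 6-joint arm with a two-finger parallel gripper is mounted at the origin on a cart in front of the work surface, level with it; the furniture and walls round the work are solid. World frame = base frame: x ahead of the robot, y to its left, z up, the work surface at z = 0. Lengths are in m, angles in degrees, forces in N, time in s.
With the tool pointing down it reaches from about 0.4 to 0.825 m from the base axis. Payload 7 kg.
Tool frame: the origin (TCP) lies midway between the tips of the shut fingers; the grasp point (between the pads) lies 19 mm behind it; z points along the fingers, y is the line along which they close (so a half turn about z gives the same grasp; the last joint's range is limited). The gripper opens to 88 mm and grips with 3 to 60 N. Pads are 19 mm wide; open, the fingers measure 130 mm over their backs; the gripper's body (78 mm by 193 mm) begins 47 mm behind the grasp point.
Start: joints at [-49.154, 20.546, 0.682, 0, -70.136, -16.507], TCP at [0.278, -0.615, 0.227] pointing down, gripper open.
Joint ranges: [-176.03, 176.03], [-82.01, 121.73], [-58.28, 71.71], [-173.87, 95.51], [-174.79, -0.11], [-173.66, 173.66]. Speed limits (degrees/s): [136.94, 136.94, 172.46, 180, 180, 180].

### API

Orientations are given as [roll, pitch, yaw] about the fixed x, y, z axes, in that order (R = Rz(yaw) Ry(pitch) Rx(roll)).
In Python, from plant import ctrl gives the robot as it stands. The module is installed in compiled form; this text tells all that it offers.
- The arm moves only by the tool send_rows, never from a script. Its argument "plan" is a list that holds one entry, the list of rows, each a list of 6 numbers: the shift along the tool's x, y, z in cm, then the turn, a rotation vector about the tool's x, y, z in degrees. A call has 1 to 8 rows; each row is the pose to reach, as a shift and turn from the pose commanded when the call began, along the tool's axes at that moment; what a row does not reach only later rows make up. A row lasts 1/12 s, in which the tool goes at most 41.7 mm and 7.16 degrees, less where a joint would pass 70% of its speed; a pose out of reach is approached as far as the arm can. A call with a gripper value outside its range is refused whole. "fingers" is the opening, from 0 (shut) to 1 (fully open), set as the call begins (left out, the last holds). The fingers move at their own pace and stop on an object; the grip force is fixed at half the most. Time passes only in rows, so rows that repeat a pose let the fingers close. It gives the time, the measured TCP pose, the force, the opening and the grip force at its end, in the units of the state.
- ctrl.get_obs(): the state, without advancing time (a new reading comes with each control period).
- ctrl.snapshot(name): name is "scene" or "side" or "wrist"; returns a dict with "img" (384x512x3 uint8, red, green, blue), "K" (3x3 intrinsics, pixels), "k1" (the pictures are not rectified: a ray, as slopes to the right and down, at radius r is drawn at 1 + k1 r^2 times it, then the intrinsics apply), "pose" (4x4, takes a point from camera to world coordinates). Camera axes: x right, y down, z forward; pixel columns grow to the right and rows downward; lengths in m; the calibration is good to about 2 mm. A picture is of the moment at which its call begins. There is no depth.
- ctrl.close_job(): hands the job in; it is judged then, once.
The state is a dict: "clock": time; "joint_pos": joint angles; "qvel": joint speeds; "tau": joint torques, N m; "tool_pos": TCP position; "orientation": TCP orientation; "force": force on the tool from outside, world axes, zero at the start; "moment": the same for the moment, N m; "opening": finger opening in m; "gripper_force": force on a finger pad.
Only numpy, scipy, OpenCV 4.12 (cv2) and the standard library are available. Lean on these libraries where they do the work, as an engineer would, in place of code of your own. Each camera call takes 0.05 s, during which the arm holds its last target. There are 200 camera calls.

## Working session

There is one attempt and no reset: what is moved stays moved. The work goes in short steps, Python scripts to look and compute and a tool call to move; the robot and the scene stay as the last step left them, time stands still between calls to the robot, and variables do not carry over. Pictures are saved under pics/ and viewed, at most 14 in all, crops included, and the job is handed in when it is done.

Besides the shell and the picture viewer there is one more tool, called after "Call:" as name([rows], argument=value, ...), one row to a line, values as JSON. send_rows: Moves the arm, as the interface text tells. Its arguments: {"type":"object","properties":{"plan":{"type":"array","items":{"type":"array","items":{"type":"array","items":{"type":"number"}}}},"fingers":{"type":"number"}},"required":["plan"]}

```bash
mkdir -p pics; cat > h.py <<'E'
import numpy as np, cv2, pickle
from scipy.spatial.transform import Rotation as Rn
from plant import ctrl
def snap(name,tag):
    s=ctrl.snapshot(name); s={k:(np.array(v) if k!='k1' else v) for k,v in s.items()}
    pickle.dump(s,open(f'pics/{tag}.pkl','wb')); cv2.imwrite(f'pics/{tag}.png',s['img'][:,:,::-1]); return s
def load(tag): return pickle.load(open(f'pics/{tag}.pkl','rb'))
def ray(s,px):
    K=s['K']; d=np.array([s['k1'],0,0,0],float)
    p=cv2.undistortPoints(np.array(px,float).reshape(-1,1,2),K,d).reshape(-1,2)
    T=s['pose']; v=np.c_[p,np.ones(len(p))]@T[:3,:3].T
    return T[:3,3],v
def at(s,px,z):
    o,v=ray(s,px); return o+v*((z-o[2])/v[:,2])[:,None]
def proj(s,P):
    T=np.linalg.inv(s['pose']); rv=cv2.Rodrigues(T[:3,:3])[0]
    return cv2.projectPoints(np.array(P,float).reshape(-1,1,3),rv,T[:3,3],s['K'],np.array([s['k1'],0,0,0],float))[0].reshape(-1,2)
def tri(views):  # [(s,px),...]
    A=np.zeros((3,3));b=np.zeros(3)
    for s,px in views:
        o,v=ray(s,[px]);v=v[0]/np.linalg.norm(v[0]);M=np.eye(3)-np.outer(v,v);A+=M;b+=M@o
    return np.linalg.solve(A,b)
E
python3 - <<'E'
from h import *
a=snap('scene','sc0');b=snap('side','si0');w=snap('wrist','w0')
for s in (a,b,w): print(s['K'][0],s['k1'],s['pose'].round(3).tolist())
cv2.imwrite('pics/ab.png',cv2.resize(np.vstack([a['img'],b['img']]),None,fx=1,fy=1)[:,:,::-1])
for n,s in(('a',a),('b',b)): cv2.imwrite(f'pics/{n}L.png',cv2.resize(s['img'],(800,600),interpolation=cv2.INTER_CUBIC)[:,:,::-1])
print(ctrl.get_obs())
E
```

```text
[415.51214448   0.         257.53011909] 0.000980823075825004 [[-0.56, -0.409, 0.721, -0.426], [-0.829, 0.28, -0.485, 0.804], [-0.003, -0.869, -0.495, 0.714], [0.0, 0.0, 0.0, 1.0]]
[361.3920645   0.        248.9316548] -0.004216736456970889 [[0.995, -0.058, 0.081, 0.407], [-0.099, -0.645, 0.757, -0.713], [0.009, -0.762, -0.648, 0.783], [0.0, 0.0, 0.0, 1.0]]
[265.71846988   0.         258.81957586] -0.05443579556049289 [[-0.412, 0.879, 0.242, 0.214], [0.911, 0.396, 0.112, -0.643], [0.002, 0.266, -0.964, 0.383], [0.0, 0.0, 0.0, 1.0]]
{'clock': 0.15, 'joint_pos': array([-4.91532213e+01,  2.05835794e+01,  6.45703885e-01, -1.26845511e-02,
       -7.01369837e+01, -1.65069495e+01]), 'qvel': array([-0.01295343, -0.00995126,  0.08450132,  0.06036161,  0.09625716,
        0.12641145]), 'tau': array([-1.49741303e-03, -5.83271205e+01,  2.93292189e+01,  7.00140417e+00,
        8.80122447e-03, -9.33809019e-05]), 'tool_pos': array([ 0.27800971, -0.61468082,  0.22582538]), 'orientation': array([ 1.79924838e+02, -9.83717148e-03, -1.55664482e+02]), 'force': array([-0.27731525, -0.12576406, -0.68055585]), 'moment': array([ 0.02536621, -0.00740861, -0.00118176]), 'gripper_force': 0.0, 'opening': 0.08741162635218436}
```

View pics/aL.png

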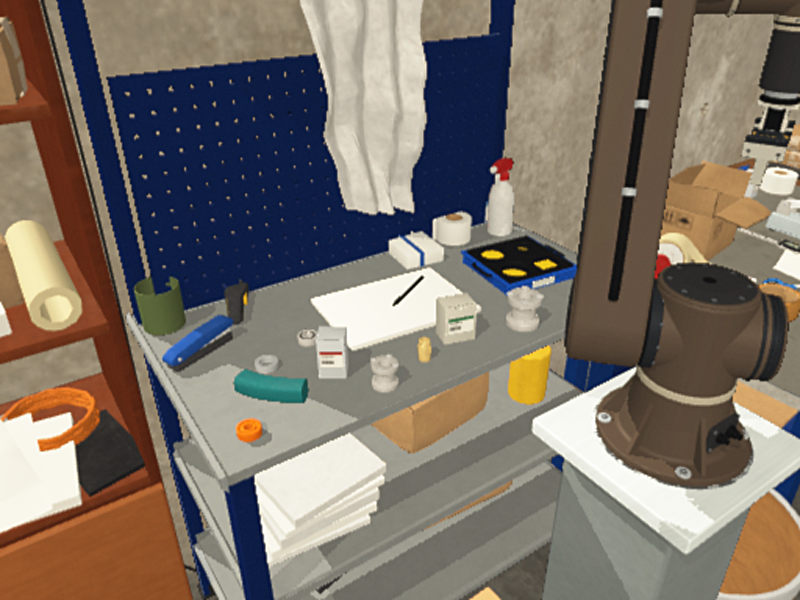

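View pics/bL.png

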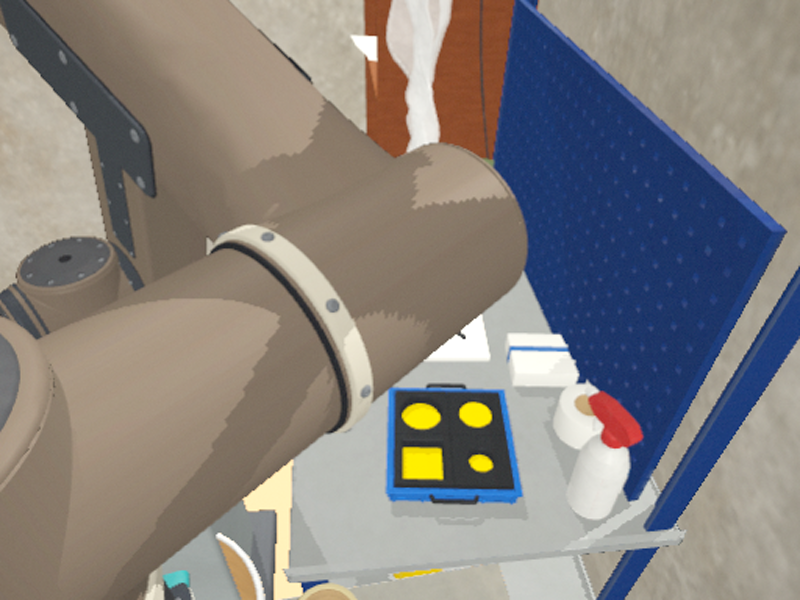

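The scene view (800x600 scale) shows:
- Cartons: red-stripe at (332,352), green-stripe at (457,316).
- Spools: two candidates, at (384,372) and (524,308).
- Brass fitting at (424,349).
- Rings: (309,337), (266,364) and an orange one at (249,430).
- Other: teal handle at (270,386), tray at (520,260).

In the side view the tray pockets are coupling (421,416), bearing (475,414), carton (422,463) and fitting (481,462). The arm hides the parts. I'll get rough positions from this.

```bash
python3 - <<'E'
from h import *
a=load('sc0');b=load('si0');k=512/800
N=dict(red=(332,375),green=(457,337),spA=(384,388),spB=(524,327),fit=(425,360),r1=(309,340),r2=(266,366),orange=(249,436),teal=(270,398))
for n,p in N.items(): print(n,at(a,[np.array(p)*k],0.0)[0].round(3))
for n,p in dict(coup=(421,416),bear=(475,414),cart=(422,463),fit=(481,462)).items(): print(n,at(b,[np.array(p)*k],0.02)[0].round(3))
for n,p in dict(c1=(387,497),c2=(523,498),c3=(505,390),c4=(390,392)).items(): print(n,at(b,[np.array(p)*k],0.03)[0].round(3))
# crop of candidates
cv2.imwrite('pics/crop0.png',cv2.resize(a['img'][175:290,145:365],None,fx=3.6,fy=3.6,interpolation=cv2.INTER_CUBIC)[:,:,::-1])
T=load('w0')['pose'];o=ctrl.get_obs()
R=Rn.from_euler('xyz',o['orientation'],degrees=True).as_matrix()
print((R.T@(T[:3,3]-o['tool_pos'])).round(3),(R.T@T[:3,:3]).round(3),R.round(3))
E
```

```text
red [0.441 0.376 0.   ]
green [ 0.412  0.11  -0.   ]
spA [0.355 0.318 0.   ]
spB [ 0.364 -0.026  0.   ]
fit [0.384 0.208 0.   ]
r1 [0.568 0.358 0.   ]
r2 [0.535 0.465 0.   ]
orange [0.373 0.565 0.   ]
teal [0.444 0.497 0.   ]
coup [ 0.525 -0.139  0.02 ]
bear [ 0.615 -0.143  0.02 ]
cart [ 0.514 -0.227  0.02 ]
fit [ 0.605 -0.234  0.02 ]
c1 [ 0.454 -0.284  0.03 ]
c2 [ 0.65  -0.305  0.03 ]
c3 [ 0.675 -0.105  0.03 ]
c4 [ 0.478 -0.091  0.03 ]
[ 0.071  0.001 -0.157] [[-0.    -0.964 -0.266]
 [ 1.    -0.001  0.001]
 [-0.001 -0.266  0.964]] [[-0.911 -0.412 -0.001]
 [-0.412  0.911  0.001]
 [ 0.     0.001 -1.   ]]
```

View pics/crop0.png

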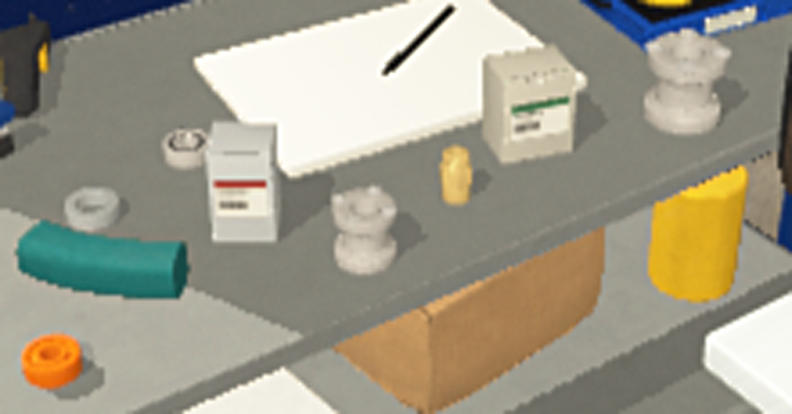

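Of the two spools, the one at 800-scale (384,372) is the smaller: it is nearer the camera yet drawn smaller than the one at (524,308). So it's the coupling I need. Of the rings, (309,337) has the dark shield and is the bearing. (266,364) is the open spacer ring and (249,430) is the orange decoy. The crop confirms the shield ring, the red stripe and the smaller spool. Next I'll move to look at the tray from above with the wrist camera.

```bash
cat >> h.py <<'E'
def go(p,yaw=None,o=None):
    """rows (cm, deg in tool axes) from the measured pose to TCP p, tool down at yaw; returns pose for chaining"""
    if o is None:
        s=ctrl.get_obs(); o=(s['tool_pos'],Rn.from_euler('xyz',s['orientation'],degrees=True))
    R=Rn.from_euler('xyz',[180,0,yaw],degrees=True)
    d=o[1].inv().apply(np.array(p)-o[0])*100; t=(o[1].inv()*R).as_rotvec(degrees=True)
    print('row',d.round(2).tolist(),t.round(1).tolist(),'rows>=',round(max(np.linalg.norm(d)/4.17,np.linalg.norm(t)/7.16),1))
    return (np.array(p),R)
E
python3 -c "
from h import *
o=go([.40,-.41,.30],-155); o=go([.515,-.21,.30],-155,o); o=go([.45,.05,.33],-155,o); o=go([.40,.28,.33],-155,o)"
```

```text
row [-19.55, 13.63, -7.4] [0.1, -0.0, -0.7] rows>= 6.0
row [-18.87, 13.27, 0.0] [0.0, 0.0, 0.0] rows>= 5.5
row [-5.1, 26.31, -3.0] [0.0, 0.0, 0.0] rows>= 6.5
row [-5.19, 22.96, 0.0] [0.0, 0.0, 0.0] rows>= 5.6
```

Call:
send_rows([
  [[-9,6.5,-5,0,0,0],[-19.5,13.5,-7.5,0,0,0],[-19.5,13.5,-7.5,0,0,0],[-19.5,13.5,-7.5,0,0,0],[-19.5,13.5,-7.5,0,0,0],[-19.5,13.5,-7.5,0,0,0],[-19.5,13.5,-7.5,0,0,0],[-19.5,13.5,-7.5,0,0,0]],
])

```text
clock: 0.82
tool_pos: [0.4016, -0.41, 0.3026]
orientation: [-179.9, 0.1, -155.4]
force: [-0.4, -1.1, 0.3]
opening: 0.0874
gripper_force: 0.0
```

Call:
send_rows([
  [[-19,13.5,0,0,0,0],[-19,13.5,0,0,0,0],[-19,13.5,0,0,0,0],[-19,13.5,0,0,0,0],[-19,13.5,0,0,0,0],[-19,13.5,0,0,0,0],[-19,13.5,0,0,0,0],[-19,13.5,0,0,0,0]],
])

```text
clock: 1.48
tool_pos: [0.5178, -0.21, 0.3006]
orientation: [179.9, -0.1, -155.6]
force: [-0.7, -0.2, -0.1]
opening: 0.0877
gripper_force: 0.0
```

```bash
python3 -c "
from h import *
s=snap('wrist','w1');o=ctrl.get_obs();print(o['clock'],o['tool_pos'],o['orientation'],o['joint_pos'],o['qvel'])
cv2.imwrite('pics/w1L.png',cv2.resize(s['img'],(800,600),interpolation=cv2.INTER_CUBIC)[:,:,::-1])"
```

```text
1.5333 [ 0.5173424  -0.21077807  0.30078639] [ 1.79960497e+02 -7.99685885e-02 -1.55652302e+02] [-2.08664208e+00  7.31375969e+00 -7.26322750e+00  2.34086124e-04
 -7.55122061e+01 -6.35657466e+01] [-1.31231829 -0.48759104 -0.1372941   0.16505538 -0.0822124  -0.01611063]
```

View pics/w1L.png

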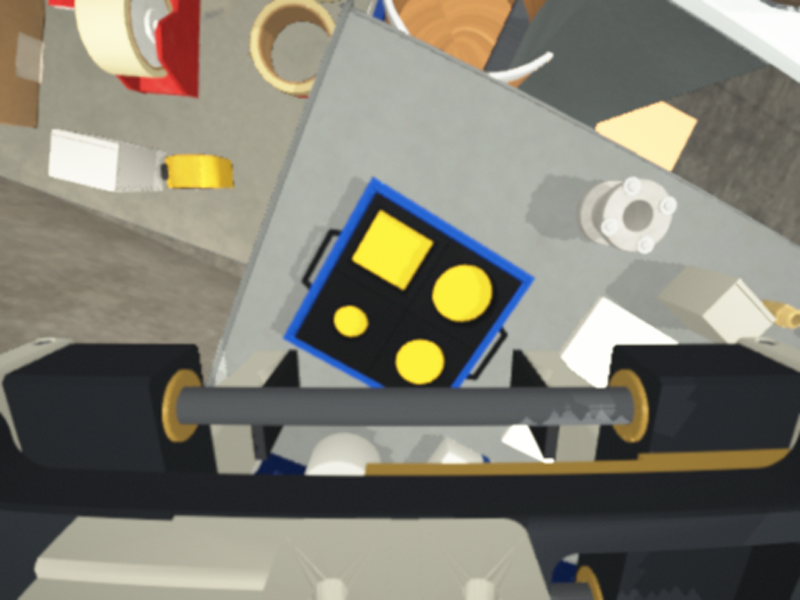

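The wrist view shows the pockets at carton (392,250), coupling (462,293), fitting (350,321) and bearing (419,361). The larger spool is at (630,215) and the green carton at (720,290). I'll go on over the parts, taking views on the way.

Call:
send_rows([
  [[-1,10,0,0,0,0],[-1,10,0,0,0,0],[-1,10,0,0,0,0],[-1,10,0,0,0,0]],
])

```text
clock: 1.87
tool_pos: [0.484, -0.1144, 0.3019]
orientation: [180.0, 0.0, -155.7]
force: [0.0, 0.1, 0.2]
opening: 0.0877
gripper_force: 0.0
```

```bash
python3 -c "
from h import *
s=snap('wrist','w2');o=go([.46,.15,.33],-155); o=go([.48,.34,.33],-155,o)"
```

```text
row [-8.7, 25.19, -2.81] [-0.0, 0.0, -0.6] rows>= 6.4
row [-9.84, 16.37, 0.0] [0.0, 0.0, 0.0] rows>= 4.6
```

Call:
send_rows([
  [[-8.5,25,-3,0,0,0],[-8.5,25,-3,0,0,0],[-8.5,25,-3,0,0,0],[-8.5,25,-3,0,0,0],[-8.5,25,-3,0,0,0],[-8.5,25,-3,0,0,0],[-8.5,25,-3,0,0,0],[-8.5,25,-3,0,0,0]],
])

```text
clock: 2.58
tool_pos: [0.4607, 0.1494, 0.3316]
orientation: [-180.0, 0.0, -155.6]
force: [0.6, -0.1, -0.4]
opening: 0.0872
gripper_force: 0.0
```

```bash
python3 -c "
from h import *
s=snap('wrist','w3')"
```

Call:
send_rows([
  [[-10,16.5,0,0,0,0],[-10,16.5,0,0,0,0],[-10,16.5,0,0,0,0],[-10,16.5,0,0,0,0],[-10,16.5,0,0,0,0],[-10,16.5,0,0,0,0],[-10,16.5,0,0,0,0]],
])

```text
clock: 3.22
tool_pos: [0.4843, 0.3385, 0.33]
orientation: [-179.9, -0.1, -155.7]
force: [0.0, -0.8, -0.3]
opening: 0.0875
gripper_force: 0.0
```

```bash
python3 -c "
from h import *
s=snap('wrist','w4');b=snap('side','si1');print(ctrl.get_obs()['tool_pos'])
a=load('w3')['img'][:240];c=s['img'][:240]
cv2.imwrite('pics/w34.png',cv2.resize(np.vstack([a,c]),(640,600),interpolation=cv2.INTER_CUBIC)[:,:,::-1])"
```

```text
[0.48396581 0.33739709 0.3311434 ]
```

View pics/w34.png

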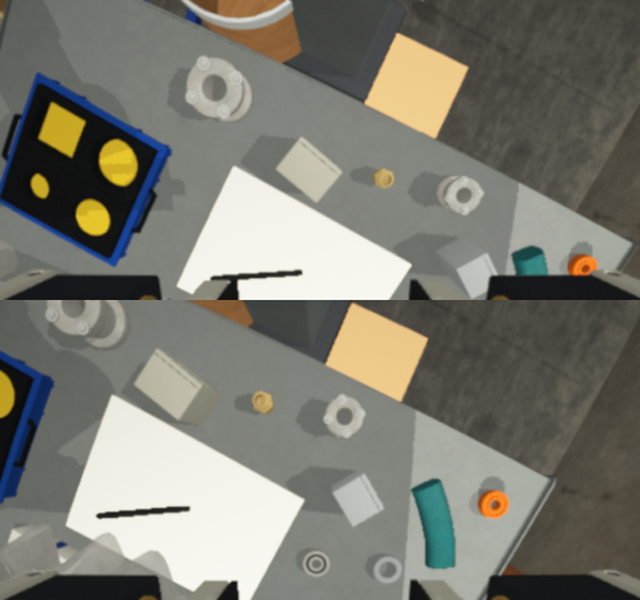

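Over the parts (640x600 sheet, lower half is the w4 view):
- Coupling at (344,416), fitting at (262,402), bearing with dark shield at (316,563).
- Spacer ring at (387,569), red carton top at (355,498), green carton at (170,385).
- Large spool at (85,320), orange ring at (493,504).

Next come enlarged crops for precise measuring and a fit of the tray to the yellow pockets.

```bash
cat > tray.py <<'E'
from h import *
from scipy.optimize import least_squares
PK={'coupling':(66,20),'bearing':(54,7),'fitting':(38,15),'carton':(0,20)}
G={'coupling':(-1,1),'bearing':(1,1),'carton':(-1,-1),'fitting':(1,-1)}
def poly(n,x,y,a,z):
    d,dep=PK[n]; t=np.linspace(0,2*np.pi,60)
    q=np.c_[np.cos(t),np.sin(t)]*d/2000 if d else np.array([[-1,-1],[1,-1],[1,1],[-1,1]])*[.031,.033]
    c,s=np.cos(a),np.sin(a);M=np.array([[c,-s],[s,c]])
    q=(q+np.array(G[n])*.0445)@M.T+[x,y]
    return np.c_[q,np.full(len(q),z+.035)],np.c_[q,np.full(len(q),z+.035-dep/1000)]
def cen(s,n,p):
    ms=[]
    for P in poly(n,*p):
        m=np.zeros((384*4,512*4),np.uint8); cv2.fillPoly(m,[np.round(proj(s,P)*4+1.5).astype(np.int32)],1); ms.append(m)
    M=cv2.moments(ms[0]&ms[1],True); return (np.array([M['m10'],M['m01']])/max(M['m00'],1)-1.5)/4
def obs(s,p0):
    h=cv2.cvtColor(s['img'],cv2.COLOR_RGB2HSV); m=cv2.inRange(h,(22,120,90),(34,255,255))
    n,_,st,ce=cv2.connectedComponentsWithStats(m); out={}
    for k in G:
        c=cen(s,k,p0); j=[i for i in range(1,n) if st[i,4]>40 and np.hypot(*(ce[i]-c))<14]
        if j: out[k]=ce[max(j,key=lambda i:st[i,4])]
    return out
E
python3 - <<'E'
from tray import *
p0=[.565,-.186,np.radians(-6),0]
V=[(n,load(n)) for n in('w1','w2','w3','si1')]
O=[(n,s,k,c) for n,s in V for k,c in obs(s,p0).items()]
f=lambda p:np.concatenate([cen(s,k,p)-c for n,s,k,c in O])
r=least_squares(f,p0,diff_step=[1e-3,1e-3,5e-3,1e-3],x_scale=[.01,.01,.05,.01])
print(r.x,np.degrees(r.x[2]))
for (n,s,k,c),e in zip(O,r.fun.reshape(-1,2)):print(n,k,c.round(1),e.round(2))
x,y,a,z=r.x
for k in G: print(k,(np.array([x,y])+np.array([[np.cos(a),-np.sin(a)],[np.sin(a),np.cos(a)]])@np.array(G[k])*.0445).round(4))
# crops
C=[('w3',(461/1.25,194/1.25)),('w4',(344/1.25,(416-300)/1.25)),('w3',(384/1.25,178/1.25)),('w4',(262/1.25,102/1.25)),('w4',(316/1.25,263/1.25)),('w3',(470/1.25,265/1.25)),('w4',(358/1.25,198/1.25)),('w4',(387/1.25,269/1.25))]
T=[]
for n,c in C:
    u,v=np.round(c).astype(int)-25; u=max(u,0);v=max(v,0);print(n,u,v)
    T.append(cv2.resize(load(n)['img'][v:v+50,u:u+50],(200,200),interpolation=cv2.INTER_CUBIC))
cv2.imwrite('pics/sheet.png',np.vstack([np.hstack(T[:4]),np.hstack(T[4:])])[:,:,::-1])
E
```

```text
[ 0.56206069 -0.18655281 -0.11777261  0.        ] -6.7478733401291935
w1 coupling [295.5 187.1] [0.64 0.19]
w1 bearing [268.3 231. ] [0.28 0.36]
w1 carton [250.5 159.8] [ 0.28 -0.01]
w1 fitting [224.  205.1] [0.12 0.22]
w2 coupling [236.1 181.4] [0.34 0.22]
w2 bearing [210.5 225.6] [0.01 0.35]
w2 carton [189.8 154.7] [-0.16 -0.13]
w2 fitting [165.4 199.8] [-0.24  0.24]
w3 coupling [ 94.2 129.7] [-0.59 -0.22]
w3 bearing [ 73.8 173.6] [-0.69 -0.05]
w3 carton [ 49.  103.4] [-0.73 -0.23]
w3 fitting [ 31.6 148.5] [-0.95 -0.1 ]
si1 coupling [269. 266.] [-0.25 -1.09]
si1 bearing [303.9 265. ] [-0.43 -1.01]
si1 carton [269.8 296.2] [-0.29 -1.09]
si1 fitting [307.3 296.1] [-0.59 -1.16]
coupling [ 0.5231 -0.1371]
bearing [ 0.6115 -0.1476]
carton [ 0.5126 -0.2255]
fitting [ 0.601 -0.236]
w3 344 130
w4 250 68
w3 282 117
w4 185 57
w4 228 185
w3 351 187
w4 261 133
w4 285 190
```

View pics/sheet.png

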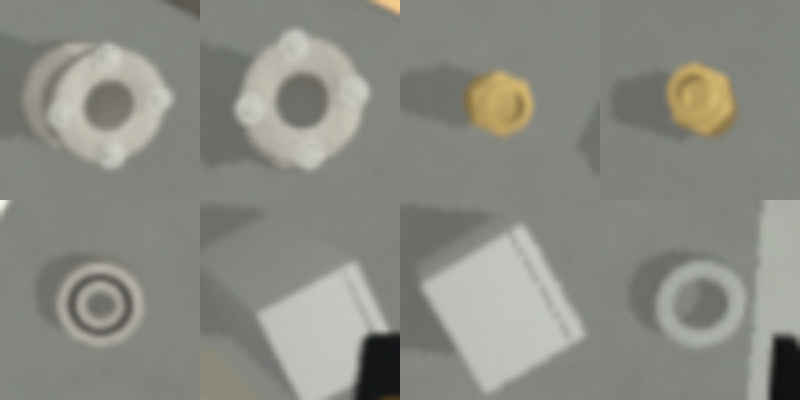

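The sheet shows the coupling top hole at w3 (109,105) and w4 (102,100), and the hex with corners pointing up and down in the picture. The bearing with its dark shield is at tile (100,104), and the open spacer is clearly different. The red carton top has corners at tile (120,23), (186,135), (87,193) and (20,83).

```bash
python3 - <<'E'
from tray import *
V=[(n,load(n)) for n in('w1','w2','w3','si1')]
p0=[.562,-.1865,-.1177,0]
O=[(n,s,k,c) for n,s in V for k,c in obs(s,p0).items()]
g=lambda q,W:np.concatenate([cen(s,k,[q[0],q[1],q[2],q[3]-1])-c for n,s,k,c in O if n in W])
for W in (('w1','w2','w3'),('w1','w2'),('w1','w2','w3','si1')):
    r=least_squares(g,[.562,-.1865,-.1177,1.],diff_step=[2e-3,5e-3,.05,2e-3],x_scale=[.01,.01,.05,.01],args=(W,))
    print(W,r.x.round(4),np.degrees(r.x[2]).round(2),np.abs(r.fun).mean())
w3,w4,sc=load('w3'),load('w4'),load('sc0')
O={'c3':(w3,344,130),'c4':(w4,250,68),'f3':(w3,282,117),'f4':(w4,185,57),'b4':(w4,228,185),'r3':(w3,351,187),'r4':(w4,261,133)}
def v(k,p): s,u,w=O[k]; return (s,((np.array(p)+.5)/4-.5+[u,w]))
print('hole',tri([v('c3',(109,105)),v('c4',(102,100))]))
for k,ps in(('c3',[(108,56),(158,99),(110,154),(62,113)]),('c4',[(95,43),(153,93),(108,154),(51,109)])):
    q=np.array([at(*[v(k,p)[0],[v(k,p)[1]]],.049)[0] for p in ps]);print(k,'bolts mean',q.mean(0).round(4),'PCD',np.linalg.norm(q[0]-q[2]).round(4),np.linalg.norm(q[1]-q[3]).round(4))
print('fit top',tri([v('f3',(110,104)),v('f4',(93,93))]))
print('red corners',tri([v('r3',(58,114)),v('r4',(20,83))]),tri([v('r3',(154,62)),v('r4',(120,23))]))
R=np.array([at(w4,[v('r4',p)[1]],.085)[0] for p in[(120,23),(186,135),(87,193),(20,83)]])
print(R.round(4),R.mean(0).round(4));E=R-np.roll(R,1,0);print(np.linalg.norm(E,axis=1).round(4),np.degrees(np.arctan2(E[:,1],E[:,0])).round(1))
print('bear',at(w4,[v('b4',(100,104))[1]],.015),tri([v('b4',(100,104)),(sc,np.array([187,145])/3.6+[145,175]-.36)]))
for k in('f3','f4'):
    s,u,w=O[k];h=cv2.cvtColor(s['img'],cv2.COLOR_RGB2HSV)[w:w+50,u:u+50];m=cv2.inRange(h,(12,90,110),(34,255,255))
    c=max(cv2.findContours(m,0,1)[0],key=cv2.contourArea).reshape(-1,2)+[u,w]; q=at(s,c,.032)[:,:2]
    e=[np.ptp(q@[np.cos(t),np.sin(t)]) for t in np.radians(range(0,180,10))];print(k,q.min(0).round(4),q.max(0).round(4),(np.array(e)*1e3).round(1))
E
```

```text
('w1', 'w2', 'w3') [ 0.5626 -0.1869 -0.1173  0.9974] -6.72 0.036699761417577324
('w1', 'w2') [ 0.5626 -0.1869 -0.1173  0.9974] -6.72 0.040140184487842845
('w1', 'w2', 'w3', 'si1') [ 0.5629 -0.1871 -0.118   0.9968] -6.76 0.11548947044156044
hole [0.36649328 0.31398238 0.04642299]
c3 bolts mean [0.3667 0.3133 0.049 ] PCD 0.0411 0.0407
c4 bolts mean [0.3669 0.3139 0.049 ] PCD 0.0416 0.0402
fit top [0.39123653 0.20989535 0.04326809]
red corners [0.45570099 0.33731206 0.08610781] [0.42034663 0.36184239 0.08619857]
[[0.4202 0.362  0.085 ]
 [0.4475 0.4034 0.085 ]
 [0.4835 0.3787 0.085 ]
 [0.4557 0.3374 0.085 ]] [0.4517 0.3704 0.085 ]
[0.0432 0.0496 0.0437 0.0498] [ 145.3   56.6  -34.5 -124. ]
bear [[0.56885671 0.36437961 0.015     ]] [0.56868688 0.36325085 0.01203698]
f3 [0.3806 0.1931] [0.4035 0.2209] [22.9 23.6 24.8 25.6 25.9 26.  26.7 26.8 27.7 27.8 28.3 28.  27.2 26.6
 26.1 26.3 25.9 24.6]
f4 [0.3803 0.197 ] [0.4041 0.2252] [23.8 24.6 25.7 26.7 27.3 27.3 27.5 27.7 28.2 28.2 27.6 26.2 25.7 25.5
 26.  26.3 25.8 25. ]
```

The measurements agree well, and triangulated heights match the text within about 3 mm:
- Coupling: (0.3667, 0.3138)
- Fitting: (0.391, 0.210)
- Bearing: (0.5688, 0.364)
- Red carton: (0.4517, 0.3704)
- Tray: centre (0.5626, -0.1869), yaw -6.7°

First pick: the coupling.

```bash
python3 -c "
from h import *
o=go([.3667,.3138,.11],-140); o=go([.3667,.3138,.023],-140,o)
o=go([.3667,.3138,.22],-140,o);o=go([.50,.07,.22],-150,o);o=go([.5236,-.1375,.16],-150,o);o=go([.5236,-.1375,.042],-150,o)"
```

```text
row [11.64, 2.68, 22.12] [-0.0, -0.1, -15.8] rows>= 6.0
row [0.0, -0.0, 8.7] [0.0, 0.0, 0.0] rows>= 2.1
row [0.0, 0.0, -19.7] [0.0, 0.0, 0.0] rows>= 4.7
row [5.46, -27.24, -0.0] [0.0, -0.0, 10.0] rows>= 6.7
row [8.33, -19.15, 6.0] [0.0, 0.0, 0.0] rows>= 5.2
row [0.0, -0.0, 11.8] [0.0, 0.0, 0.0] rows>= 2.8
```

Call:
send_rows([
  [[11.6,2.7,22,0,0,-16],[11.6,2.7,22,0,0,-16],[11.6,2.7,22,0,0,-16],[11.6,2.7,22,0,0,-16],[11.6,2.7,22,0,0,-16],[11.6,2.7,22,0,0,-16],[11.6,2.7,22,0,0,-16],[11.6,2.7,22,0,0,-16]],
])

```text
clock: 3.98
tool_pos: [0.3656, 0.3133, 0.1106]
orientation: [-179.9, -0.2, -139.7]
force: [0.1, 1.2, 1.8]
opening: 0.0875
gripper_force: 0.0
```

```bash
python3 -c "
from h import *
s=snap('wrist','w5');cv2.imwrite('pics/w5L.png',s['img'][:,:,::-1])
o=go([.3667,.3138,.023],-140);print(ctrl.get_obs()['tool_pos'],ctrl.get_obs()['joint_pos'])"
```

```text
row [0.12, -0.08, 8.92] [-0.0, 0.0, 0.3] rows>= 2.1
[0.3669992  0.31520016 0.11224179] [ 6.40467763e+01  8.87903304e+00 -3.19383450e+01  4.90248777e-02
 -4.91506983e+01 -1.13755932e+02]
```

View pics/w5L.png

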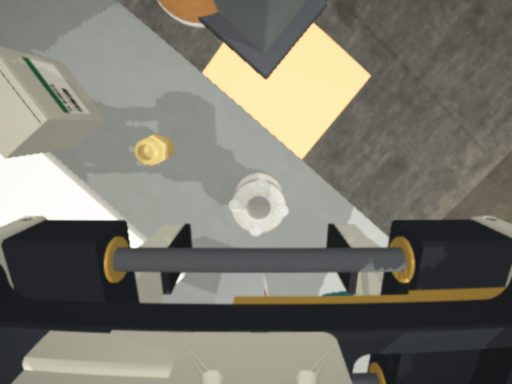

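The coupling sits midway between the fingers (column 259), so I'll descend and close.

Call:
send_rows([
  [[0,0,2.5,0,0,0],[0,0,5,0,0,0],[0,0,7,0,0,0],[0,0,8.3,0,0,0],[0,0,8.8,0,0,0],[0,0,8.8,0,0,0]],
])

```text
clock: 4.53
tool_pos: [0.3674, 0.3163, 0.0238]
orientation: [180.0, 0.0, -139.7]
force: [-0.7, 0.7, -0.0]
opening: 0.0875
gripper_force: 0.0
```

Call:
send_rows([
  [[0,0,0,0,0,0],[0,0,0,0,0,0],[0,0,0,0,0,0],[0,0,0,0,0,0],[0,0,0,0,0,0],[0,0,0,0,0,0],[0,0,0,0,0,0],[0,0,0,0,0,0]],
], fingers=0)

```text
clock: 5.2
tool_pos: [0.3665, 0.3159, 0.0239]
orientation: [-180.0, 0.0, -139.6]
force: [1.4, -2.9, 5.9]
opening: 0.0453
gripper_force: 30.0
```

The opening is 45 mm where 52 was expected. Before lifting I'll measure both spools in the earlier pictures.

```bash
python3 - <<'E'
from h import *
T=[]
for n,c,z in(('w3',(369,155),.047),('w4',(275,93),.047),('w3',(174,72),.047),('w2',(322,96),.047)):
    s=load(n); u,v=c[0]-32,max(c[1]-32,0)
    im=cv2.resize(s['img'][v:v+64,u:u+64],(384,384),interpolation=cv2.INTER_CUBIC); T.append(im); print(n,u,v)
s=snap('wrist','w6'); T=[cv2.resize(t,(300,300)) for t in T]
cv2.imwrite('pics/sp.png',np.vstack([np.hstack(T[:2]),np.hstack(T[2:])])[:,:,::-1])
w1=load('w1'); b=at(w1,np.array([(632,185),(668,205),(646,245),(610,228)])*.64-.18,.07)
for z in(.05,.06,.07):
  b=at(w1,np.array([(632,185),(668,205),(646,245),(610,228)])*.64-.18,z);print('big PCD',np.linalg.norm(b[0]-b[2]),np.linalg.norm(b[1]-b[3]),b.mean(0))
E
```

```text
w3 337 123
w4 243 61
w3 142 40
w2 290 64
big PCD 0.0618354084740387 0.060625992841834564 [ 0.37654119 -0.0200864   0.05      ]
big PCD 0.0603203842378712 0.05914060039818866 [ 0.37842741 -0.02544445  0.06      ]
big PCD 0.058805360001703735 0.057655207954542764 [ 0.38031364 -0.03080251  0.07      ]
```

View pics/sp.png

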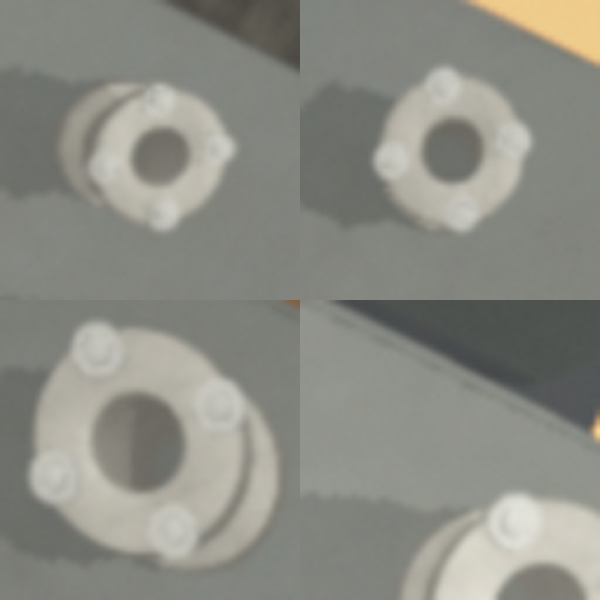

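The bolt heads overhang the rim, so 52 mm is about right over the bolts and the flange itself is about 46 mm. The other spool has a 59 mm bolt circle and could not fit the pocket, so the small one is right. Lift and carry.

Call:
send_rows([
  [[0,0,-1,0,0,0],[0,0,-3,0,0,0],[0,0,-6,0,0,0],[0,0,-9,0,0,0],[0,0,-12,0,0,0],[0,0,-15,0,0,0],[0,0,-17,0,0,0],[0,0,-18,0,0,0]],
])

```text
clock: 5.92
tool_pos: [0.3666, 0.3169, 0.206]
orientation: [179.9, 0.2, -139.7]
force: [0.8, 0.5, -2.1]
opening: 0.0452
gripper_force: 30.0
```

Call:
send_rows([
  [[0.7,-3,0,0,0,1.5],[1.5,-7,0,0,0,3],[2.2,-11,0,0,0,4.5],[3,-15,0,0,0,6],[4,-19,0,0,0,7.5],[4.7,-23,0,0,0,9],[5.4,-27,0,0,0,10],[5.4,-27,0,0,0,10]],
])

```text
clock: 6.58
tool_pos: [0.5012, 0.07, 0.2018]
orientation: [-180.0, -0.2, -150.0]
force: [1.2, 1.0, -2.2]
opening: 0.0452
gripper_force: 30.0
```

```bash
python3 -c "
from h import *
s=ctrl.get_obs();print(s['tool_pos'],s['orientation'],s['opening'],s['force'])
o=go([.5236,-.1375,.16],-150);o=go([.5236,-.1375,.042],-150,o)"
```

```text
[0.50122671 0.0700288  0.20177691] [-179.9711923    -0.18296488 -150.01480026] 0.04521122799544879 [ 1.15091017  0.9719384  -2.20853169]
row [8.42, -19.09, 4.21] [-0.0, -0.2, -0.0] rows>= 5.1
row [0.0, -0.0, 11.8] [0.0, 0.0, 0.0] rows>= 2.8
```

Call:
send_rows([
  [[1.2,-3,0,0,0,0],[2.8,-6.5,0.5,0,0,0],[4.4,-10,1.5,0,0,0],[6,-13.5,2.5,0,0,0],[7.4,-17,3.5,0,0,0],[8.4,-19,4.2,0,0,0],[8.4,-19.1,4.2,0,0,0],[8.4,-19.1,4.2,0,0,0]],
])

```text
clock: 7.25
tool_pos: [0.5226, -0.1331, 0.1593]
orientation: [179.9, -0.2, -149.8]
force: [0.1, -0.3, -3.2]
opening: 0.0452
gripper_force: 30.0
```

```bash
python3 -c "
from h import *
s=snap('side','si2');w=snap('wrist','w7');st=ctrl.get_obs();print(st['tool_pos'],st['force'])
o=go([.5236,-.1375,.042],-150)
a=cv2.resize(s['img'][180:340,200:400],(500,400));b=cv2.resize(w['img'][60:264,120:376],(500,400))[:, :300]
cv2.imwrite('pics/p1.png',np.hstack([a,b])[:,:,::-1])"
```

```text
[ 0.52346005 -0.13160009  0.16069237] [-0.2479745  -0.37102307 -1.68173224]
row [0.27, -0.53, 11.87] [0.1, -0.1, 0.3] rows>= 2.8
```

View pics/p1.png

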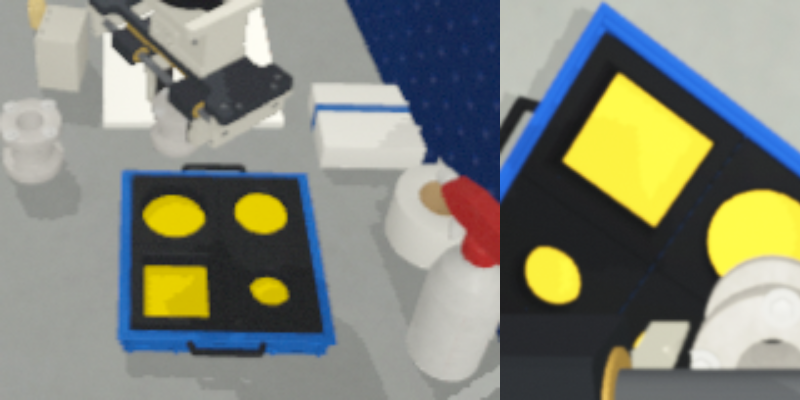

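The coupling hangs upright over the tray, short of the pocket by a few mm in y. I'll descend part-way with the correction, then re-read.

Call:
send_rows([
  [[0.1,-0.3,2,0,0,0],[0.2,-0.5,4,0,0,0],[0.2,-0.5,6,0,0,0],[0.2,-0.5,7,0,0,0],[0.2,-0.5,7,0,0,0],[0.2,-0.5,7,0,0,0]],
])

```text
clock: 7.85
tool_pos: [0.5248, -0.1366, 0.0918]
orientation: [180.0, -0.0, -149.6]
force: [0.3, -0.3, -2.4]
opening: 0.045
gripper_force: 30.0
```

```bash
python3 -c "
from h import *
for i in range(2):
  s=snap('wrist','w8');st=ctrl.get_obs();print(st['tool_pos'],st['force'],st['qvel'].round(1))
o=go([.5236,-.1375,.042],-150)"
```

```text
[ 0.52551902 -0.13672082  0.09253447] [ 0.0594987  -0.17119582 -2.40959608] [-0.3 -0.8  0.7  0.1  0.1  0.1]
[ 0.52574413 -0.13680931  0.09284601] [-0.7497742   0.73658298 -1.92273529] [-0.3 -0.4  0.1 -0.   0.2  0. ]
row [0.23, 0.05, 5.08] [-0.1, 0.1, 0.4] rows>= 1.2
```

Call:
send_rows([
  [[0.1,0,1.5,0,0,0],[0.2,0,3,0,0,0],[0.2,0,4.2,0,0,0],[0.2,0,4.8,0,0,0],[0.2,0,5,0,0,0],[0.2,0,5.1,0,0,0],[0.2,0,5.2,0,0,0],[0.2,0,5.2,0,0,0]],
])

```text
clock: 8.62
tool_pos: [0.5235, -0.1383, 0.0403]
orientation: [-180.0, 0.1, -149.7]
force: [0.8, -0.2, -3.0]
opening: 0.0448
gripper_force: 30.0
```

Call:
send_rows([
  [[0,0,0.05,0,0,0],[0,0,0.1,0,0,0],[0,0,0.1,0,0,0],[0,0,0.1,0,0,0]],
])

```text
clock: 8.95
tool_pos: [0.5233, -0.1383, 0.0389]
orientation: [-180.0, 0.0, -149.7]
force: [0.3, -0.5, -0.4]
opening: 0.045
gripper_force: 30.0
```

Call:
send_rows([
  [[0,0,0.05,0,0,0],[0,0,0.1,0,0,0],[0,0,0.1,0,0,0]],
])

```text
clock: 9.2
tool_pos: [0.5235, -0.1384, 0.0388]
orientation: [-180.0, 0.0, -149.6]
force: [-2.6, 1.5, 9.8]
opening: 0.0449
gripper_force: 30.0
```

Call:
send_rows([
  [[0,0,-0.05,0,0,0],[0,0,-0.05,0,0,0],[0,0,-0.05,0,0,0],[0,0,-0.05,0,0,0]],
], fingers=0.75)

```text
clock: 9.53
tool_pos: [0.523, -0.1383, 0.038]
orientation: [-180.0, 0.0, -149.7]
force: [0.3, 0.9, -0.4]
opening: 0.064
gripper_force: 0.0
```

Call:
send_rows([
  [[0,0,-1.5,0,0,0],[0,0,-4,0,0,0],[0,0,-8,0,0,0],[0,0,-12,0,0,0],[0,0,-16,0,0,0],[0,0,-18,0,0,0],[0,0,-18,0,0,0]],
])

```text
clock: 10.12
tool_pos: [0.5257, -0.1386, 0.2239]
orientation: [-179.7, 0.4, -149.6]
force: [0.5, 0.6, -0.8]
opening: 0.0656
gripper_force: 0.0
```

```bash
python3 -c "
from h import *
a=snap('wrist','w9');b=snap('side','si3')
o=go([.47,.06,.22],-152);o=go([.391,.21,.11],-152,o);o=go([.391,.21,.017],-152,o)
cv2.imwrite('pics/p2.png',np.hstack([cv2.resize(a['img'][60:260,150:400],(400,320)),cv2.resize(b['img'][180:340,200:400],(400,320))])[:,:,::-1])"
```

```text
row [-5.42, 19.79, -0.11] [-0.0, 0.1, 2.3] rows>= 4.9
row [-0.07, 16.95, 11.0] [0.0, 0.0, 0.0] rows>= 4.8
row [0.0, -0.0, 9.3] [0.0, 0.0, 0.0] rows>= 2.2
```

View pics/p2.png

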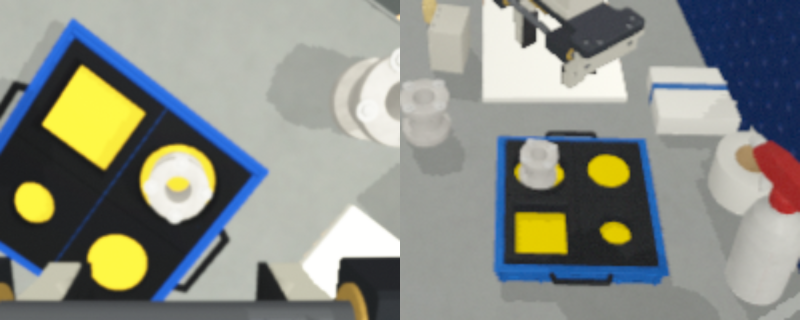

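The coupling is down and upright in its pocket. For the fitting I'll use the flat pair facing ±x (yaw about -90), so the gripper body stays clear of the 80 mm green carton.

```bash
python3 -c "
from h import *
w3=load('w3');print('green top',at(w3,np.array([(305,137),(342,172),(318,203),(275,167)])/1.25,.08).round(3).tolist())
o=go([.47,.06,.22],-100);o=go([.391,.21,.11],-90,o);o=go([.391,.21,.019],-90,o)"
```

```text
green top [[0.388, 0.093, 0.08], [0.407, 0.15, 0.08], [0.453, 0.139, 0.08], [0.435, 0.074, 0.08]]
row [-5.42, 19.79, -0.11] [-0.1, 0.1, -49.7] rows>= 6.9
row [-13.4, 10.38, 11.0] [-0.0, 0.0, -10.0] rows>= 4.8
row [0.0, -0.0, 9.1] [0.0, 0.0, 0.0] rows>= 2.2
```

Call:
send_rows([
  [[-5.4,19.8,0,0,0,-50],[-5.4,19.8,0,0,0,-50],[-5.4,19.8,0,0,0,-50],[-5.4,19.8,0,0,0,-50],[-5.4,19.8,0,0,0,-50],[-5.4,19.8,0,0,0,-50],[-5.4,19.8,0,0,0,-50],[-5.4,19.8,0,0,0,-50]],
], fingers=0.6)

```text
clock: 10.88
tool_pos: [0.4686, 0.0606, 0.2167]
orientation: [179.9, -0.1, -99.2]
force: [-0.3, -0.1, -0.3]
opening: 0.0528
gripper_force: 0.0
```

Call:
send_rows([
  [[-13.4,10.4,11,0,0,-10],[-13.4,10.4,11,0,0,-10],[-13.4,10.4,11,0,0,-10],[-13.4,10.4,11,0,0,-10],[-13.4,10.4,11,0,0,-10],[-13.4,10.4,11,0,0,-10],[-13.4,10.4,11,0,0,-10],[-13.4,10.4,11,0,0,-10]],
])

```text
clock: 11.55
tool_pos: [0.3894, 0.2089, 0.1075]
orientation: [179.9, -0.1, -89.8]
force: [-0.2, 1.0, -0.1]
opening: 0.0527
gripper_force: 0.0
```

```bash
python3 - <<'E'
from h import *
s=snap('wrist','w10');st=ctrl.get_obs();print(st['tool_pos'],st['orientation'],st['opening'])
h=cv2.cvtColor(s['img'],cv2.COLOR_RGB2HSV);m=cv2.inRange(h,(12,90,110),(34,255,255));m[235:]=0
cs=[c.reshape(-1,2) for c in cv2.findContours(m,0,1)[0] if cv2.contourArea(c)>60]
e=proj(s,[[.391,.21,.032]])[0];print(e)
for c in cs: print(c.mean(0),c.min(0),c.max(0))
c=min(cs,key=lambda c:np.hypot(*(c.mean(0)-e)));q=at(s,c,.028)[:,:2];print('x',q[:,0].min(),q[:,0].max(),'y',q[:,1].min(),q[:,1].max())
t=np.arange(-30,30,4);print([(a,round(1e3*np.ptp(q@[np.cos(np.radians(a)),np.sin(np.radians(a))]),1)) for a in t])
u,v=c.mean(0).astype(int);cv2.imwrite('pics/w10c.png',cv2.resize(s['img'][max(v-40,0):v+40,u-50:u+50],(500,400),interpolation=cv2.INTER_CUBIC)[:,:,::-1])
go([.391,.21,.019],-90)
E
```

```text
[0.38980534 0.20877648 0.10798387] [ 1.79983192e+02 -3.17902604e-02 -8.98148177e+01] 0.0527938900326543
[257.68481498 203.71405877]
[256.8372093  200.30232558] [244 183] [269 217]
[355.98130841 169.89252336] [334 135] [378 205]
[383.5          2.63043478] [372   0] [395  10]
[354.22857143  24.6       ] [346   0] [374  49]
x 0.3803956818646698 0.40375070951052516 y 0.19144255288141684 0.2243848621004984
[(np.int64(-30), np.float64(27.1)), (np.int64(-26), np.float64(26.8)), (np.int64(-22), np.float64(26.5)), (np.int64(-18), np.float64(26.0)), (np.int64(-14), np.float64(25.6)), (np.int64(-10), np.float64(25.1)), (np.int64(-6), np.float64(24.5)), (np.int64(-2), np.float64(23.7)), (np.int64(2), np.float64(23.4)), (np.int64(6), np.float64(23.8)), (np.int64(10), np.float64(24.5)), (np.int64(14), np.float64(25.2)), (np.int64(18), np.float64(25.8)), (np.int64(22), np.float64(26.4)), (np.int64(26), np.float64(26.9))]
row [-0.13, -0.12, 8.9] [0.0, -0.0, 0.2] rows>= 2.1
```

View pics/w10c.png

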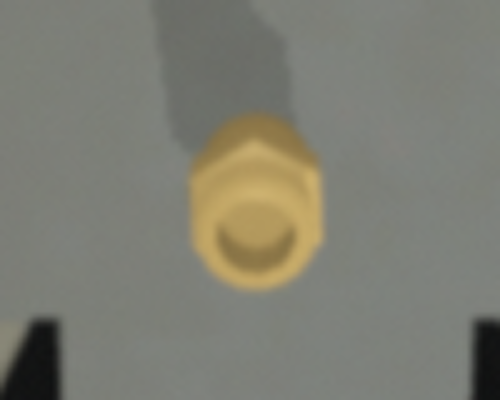

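The hexagon's vertical flats face the fingers (normal at +2°), centred near x = 0.392. Descend and grip.

Call:
send_rows([
  [[0,0,2.5,0,0,-1],[-0.1,-0.1,5,0,0,-2],[-0.1,-0.2,7,0,0,-2],[-0.1,-0.2,8.4,0,0,-2],[-0.1,-0.2,8.9,0,0,-2],[-0.1,-0.2,8.9,0,0,-2],[-0.1,-0.2,8.9,0,0,-2]],
])

```text
clock: 12.18
tool_pos: [0.3922, 0.2102, 0.0197]
orientation: [-180.0, 0.0, -87.8]
force: [-0.1, -0.2, 1.2]
opening: 0.0524
gripper_force: 0.0
```

Call:
send_rows([
  [[0,0,0,0,0,0],[0,0,0,0,0,0],[0,0,0,0,0,0],[0,0,0,0,0,0],[0,0,0,0,0,0],[0,0,0,0,0,0],[0,0,0,0,0,0],[0,0,0,0,0,0]],
], fingers=0)

```text
clock: 12.85
tool_pos: [0.3916, 0.2108, 0.0195]
orientation: [-180.0, 0.0, -87.6]
force: [-2.0, 0.4, 6.9]
opening: 0.0271
gripper_force: 30.0
```

Call:
send_rows([
  [[0,0,-1,0,0,0],[0,0,-3,0,0,0],[0,0,-6,0,0,0],[0,0,-9,0,0,0],[0,0,-12,0,0,0],[0,0,-15,0,0,0],[0,0,-17,0,0,0],[0,0,-18,0,0,0]],
])

```text
clock: 13.52
tool_pos: [0.3921, 0.2112, 0.2018]
orientation: [-179.8, 0.2, -87.6]
force: [0.0, 0.0, -1.9]
opening: 0.0275
gripper_force: 30.0
```

```bash
python3 -c "
from h import *
o=go([.50,.0,.20],-135);o=go([.6016,-.2363,.16],-135,o);o=go([.6016,-.2363,.045],-135,o)"
```

```text
row [21.54, -9.91, 0.15] [-0.1, 0.2, 47.4] rows>= 6.6
row [9.52, -23.89, 4.0] [0.0, 0.0, 0.0] rows>= 6.2
row [0.0, -0.0, 11.5] [0.0, 0.0, 0.0] rows>= 2.8
```

The opening is 27 mm where 24 across flats was expected. I'll carry it over the tray and check its pose in the fingers there before lowering.

Call:
send_rows([
  [[2,-1,0,0,0,6],[5,-2.3,0,0,0,12],[8,-3.7,0,0,0,18],[11,-5,0,0,0,24],[14,-6.5,0,0,0,30],[17,-8,0,0,0,36],[20,-9.2,0,0,0,42],[21.5,-9.9,0,0,0,47]],
])

```text
clock: 14.18
tool_pos: [0.4993, -0.0031, 0.1976]
orientation: [179.9, -0.1, -135.1]
force: [0.1, -0.1, -0.4]
opening: 0.0271
gripper_force: 30.0
```

Call:
send_rows([
  [[1.2,-3,0.3,0,0,0],[2.6,-6.5,1,0,0,0],[4.2,-10.5,1.6,0,0,0],[5.8,-14.5,2.3,0,0,0],[7.4,-18.5,3,0,0,0],[8.7,-22,3.6,0,0,0],[9.5,-24,4,0,0,0],[9.5,-24,4,0,0,0]],
])

```text
clock: 14.85
tool_pos: [0.6029, -0.2405, 0.1549]
orientation: [179.8, -0.2, -134.9]
force: [-0.2, -0.0, -1.0]
opening: 0.0271
gripper_force: 30.0
```

```bash
python3 -c "
from h import *
a=snap('wrist','w11');b=snap('side','si4');st=ctrl.get_obs();print(st['tool_pos'],st['orientation'],st['opening'],st['qvel'].round(1))
go([.6016,-.2363,.045],-135)
e=proj(b,[st['tool_pos']])[0].astype(int);print(e)
cv2.imwrite('pics/p3.png',np.hstack([cv2.resize(a['img'][120:280,160:360],(400,320)),cv2.resize(b['img'][max(e[1]-40,0):e[1]+40,e[0]-50:e[0]+50],(400,320),interpolation=cv2.INTER_CUBIC)])[:,:,::-1])"
```

```text
[ 0.6020562  -0.23745852  0.15633184] [ 1.79801607e+02 -1.25022455e-01 -1.34802199e+02] 0.027039830929631463 [ 1.8 -2.  -0.7  0.1 -0.3 -0.4]
row [-0.07, 0.08, 11.13] [0.2, -0.1, 0.2] rows>= 2.7
[314 261]
```

View pics/p3.png

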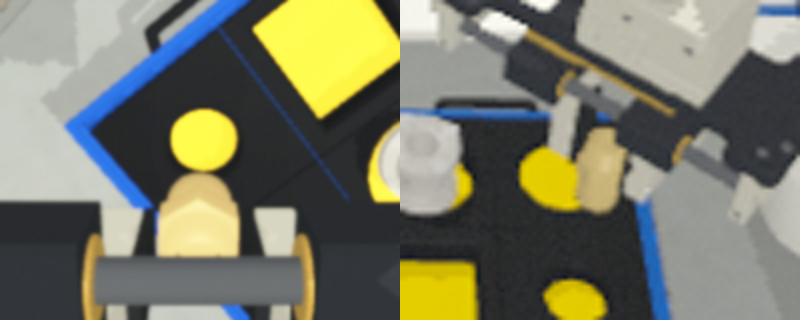

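The fitting hangs upright in the fingers, its foot below the tips, above the smallest pocket. Lower it.

Call:
send_rows([
  [[0,0,2.5,0,0,0],[0,0,5,0,0,0],[-0.1,0.1,7,0,0,0],[-0.1,0.1,8.5,0,0,0],[-0.1,0.1,9,0,0,0],[-0.1,0.1,9,0,0,0],[-0.1,0.1,9,0,0,0],[-0.1,0.1,9,0,0,0]],
])

```text
clock: 15.62
tool_pos: [0.604, -0.2349, 0.0704]
orientation: [-179.9, 0.1, -134.6]
force: [0.6, 0.2, 0.6]
opening: 0.0274
gripper_force: 30.0
```

```bash
python3 -c "
from h import *
a=snap('wrist','w12');go([.6016,-.2363,.041],-135)"
```

```text
row [0.26, 0.09, 2.95] [-0.1, 0.1, 0.4] rows>= 0.7
```

Call:
send_rows([
  [[0.2,0.1,0.3,0,0,0],[0.2,0.1,1,0,0,0],[0.2,0.1,1.8,0,0,0],[0.2,0.1,2.4,0,0,0],[0.2,0.1,2.7,0,0,0],[0.2,0.1,2.8,0,0,0],[0.2,0.1,2.9,0,0,0],[0.2,0.1,2.9,0,0,0]],
])

```text
clock: 16.33
tool_pos: [0.601, -0.236, 0.0399]
orientation: [180.0, -0.0, -134.7]
force: [0.9, -0.0, -1.8]
opening: 0.0272
gripper_force: 30.0
```

Call:
send_rows([
  [[0,0,0.05,0,0,0],[0,0,0.1,0,0,0],[0,0,0.1,0,0,0]],
])

```text
clock: 16.58
tool_pos: [0.6014, -0.236, 0.0396]
orientation: [-180.0, 0.0, -134.7]
force: [-0.6, 0.9, 1.6]
opening: 0.0271
gripper_force: 30.0
```

Call:
send_rows([
  [[0,0,0.05,0,0,0],[0,0,0.1,0,0,0],[0,0,0.1,0,0,0]],
])

```text
clock: 16.83
tool_pos: [0.6014, -0.236, 0.0395]
orientation: [-179.9, 0.0, -134.6]
force: [-3.6, 2.8, 8.0]
opening: 0.027
gripper_force: 30.0
```

The fitting touches down at 8 N, at the expected height. Release, retreat and go for the bearing.

Call:
send_rows([
  [[0,0,-0.05,0,0,0],[0,0,-0.05,0,0,0],[0,0,-0.05,0,0,0],[0,0,-0.05,0,0,0]],
], fingers=0.57)

```text
clock: 17.17
tool_pos: [0.601, -0.236, 0.0384]
orientation: [180.0, -0.0, -134.7]
force: [-0.2, -0.3, -0.2]
opening: 0.0474
gripper_force: 0.0
```

Call:
send_rows([
  [[0,0,-1.5,0,0,0],[0,0,-4,0,0,0],[0,0,-8,0,0,0],[0,0,-12,0,0,0],[0,0,-16,0,0,0],[0,0,-18,0,0,0],[0,0,-18,0,0,0]],
])

```text
clock: 17.75
tool_pos: [0.6037, -0.2368, 0.2251]
orientation: [-179.5, 0.3, -134.6]
force: [0.4, -0.4, 0.3]
opening: 0.0499
gripper_force: 0.0
```

```bash
python3 -c "
from h import *
a=snap('wrist','w13');s=ctrl.get_obs();print(s['opening'],s['joint_pos'].round(1))
o=go([.60,-.02,.24],-95);o=go([.5688,.25,.24],-45,o);o=go([.5688,.364,.11],-40,o)"
```

```text
0.04980038874390893 [ -4.2  17.9  -3.8   0.  -68.  -40.5]
row [-15.22, 15.37, -1.83] [-0.3, 0.1, -39.7] rows>= 5.5
row [-26.63, 5.46, 0.0] [-0.0, 0.0, -50.0] rows>= 7.0
row [-8.06, -8.06, 13.0] [0.0, 0.0, -5.0] rows>= 4.1
```

Call:
send_rows([
  [[-15,15.5,-2,0,0,-40],[-15,15.5,-2,0,0,-40],[-15,15.5,-2,0,0,-40],[-15,15.5,-2,0,0,-40],[-15,15.5,-2,0,0,-40],[-15,15.5,-2,0,0,-40],[-15,15.5,-2,0,0,-40]],
])

```text
clock: 18.38
tool_pos: [0.5958, -0.0173, 0.2376]
orientation: [179.9, 0.0, -94.2]
force: [-1.2, 0.4, -0.3]
opening: 0.0498
gripper_force: 0.0
```

Call:
send_rows([
  [[-26.5,5.5,0,0,0,-50],[-26.5,5.5,0,0,0,-50],[-26.5,5.5,0,0,0,-50],[-26.5,5.5,0,0,0,-50],[-26.5,5.5,0,0,0,-50],[-26.5,5.5,0,0,0,-50],[-26.5,5.5,0,0,0,-50],[-26.5,5.5,0,0,0,-50]],
])

```text
clock: 19.05
tool_pos: [0.5622, 0.2514, 0.2367]
orientation: [179.9, 0.0, -44.2]
force: [0.7, -0.8, -0.5]
opening: 0.05
gripper_force: 0.0
```

```bash
python3 -c "
from h import *
a=snap('wrist','w14');s=ctrl.get_obs();print(s['tool_pos'],s['opening'],s['joint_pos'].round(1))
o=go([.5688,.364,.11],-40);go([.5688,.364,.009],-40,o)"
```

```text
[0.56228955 0.24953166 0.23672143] 0.04996893835045253 [ 42.1  14.7  -6.3  -0.  -69.2   3.4]
row [-7.56, -8.64, 12.65] [0.1, 0.0, -4.6] rows>= 4.1
row [0.0, -0.0, 10.1] [0.0, 0.0, 0.0] rows>= 2.4
```

Call:
send_rows([
  [[-7.5,-8.6,12.6,0,0,-4.6],[-7.5,-8.6,12.6,0,0,-4.6],[-7.5,-8.6,12.6,0,0,-4.6],[-7.5,-8.6,12.6,0,0,-4.6],[-7.5,-8.6,12.6,0,0,-4.6],[-7.5,-8.6,12.6,0,0,-4.6],[-7.5,-8.6,12.6,0,0,-4.6]],
], fingers=0.65)

```text
clock: 19.68
tool_pos: [0.5704, 0.3607, 0.1119]
orientation: [179.9, -0.0, -40.2]
force: [1.4, 0.2, 0.7]
opening: 0.0572
gripper_force: 0.0
```

```bash
python3 - <<'E'
from h import *
a=snap('wrist','w15');s=ctrl.get_obs();print(s['tool_pos'],s['orientation'],s['opening'])
e=proj(a,[[.5688,.364,.015]])[0];print(e)
g=cv2.cvtColor(a['img'],cv2.COLOR_RGB2GRAY);u,v=e.astype(int)
# dark shield ring: pixels much darker than surroundings
im=g[max(v-45,0):v+45,u-50:u+50];c=cv2.HoughCircles(cv2.resize(im,None,fx=4,fy=4,interpolation=cv2.INTER_CUBIC),cv2.HOUGH_GRADIENT,1,20,param1=80,param2=30,minRadius=20,maxRadius=110)
if c is not None:
    for x,y,r in c[0][:5]:
        p=[(x+.5)/4-.5+u-50,(y+.5)/4-.5+max(v-45,0)];print(p,r/4,at(a,[p],.015)[0])
cv2.imwrite('pics/p4.png',cv2.resize(a['img'][max(v-60,0):v+60,u-80:u+80],(640,480),interpolation=cv2.INTER_CUBIC)[:,:,::-1])
go([.5688,.364,.009],-40)
E
```

```text
[0.57077497 0.36090823 0.11311028] [-1.79988178e+02 -2.26329285e-02 -4.01964944e+01] 0.05677544894303708
[258.34596696 200.22849447]
[np.float64(257.25), np.float64(199.5)] 11.375 [0.57008284 0.36434513 0.015     ]
[np.float64(257.75), np.float64(204.5)] 15.65 [0.5657817  0.36733661 0.015     ]
[np.float64(257.0), np.float64(194.25)] 10.125 [0.57437471 0.36102966 0.015     ]
[np.float64(261.5), np.float64(196.75)] 10.55 [0.56952526 0.35928027 0.015     ]
[np.float64(252.75), np.float64(202.5)] 10.75 [0.57060665 0.36979985 0.015     ]
row [-0.35, -0.11, 10.41] [-0.0, -0.0, -0.2] rows>= 2.5
```

View pics/p4.png

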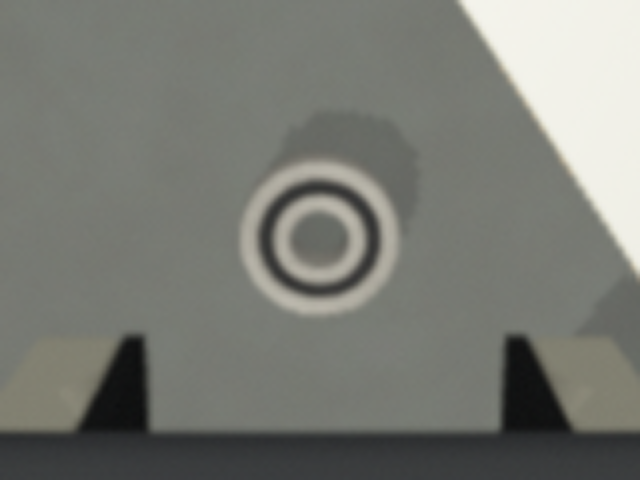

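The picture shows the bearing with its dark shield centred between the fingers at (320,237), and the paper edge well clear. Descend with only the tips on the upper half, so the fingers stay above the nest top when placing.

Call:
send_rows([
  [[-0.1,0,2.5,0,0,0],[-0.2,-0.1,5,0,0,0],[-0.3,-0.1,7.5,0,0,0],[-0.3,-0.1,9.2,0,0,0],[-0.3,-0.1,10,0,0,0],[-0.3,-0.1,10.4,0,0,0],[-0.3,-0.1,10.4,0,0,0],[-0.3,-0.1,10.4,0,0,0]],
])

```text
clock: 20.4
tool_pos: [0.5693, 0.3651, 0.0103]
orientation: [-179.9, -0.0, -40.1]
force: [0.8, 0.5, -0.2]
opening: 0.0568
gripper_force: 0.0
```

```bash
python3 - <<'E'
from h import *
a=snap('wrist','w16');go([.5695,.364,.0088],-40)
E
```

```text
row [0.1, 0.09, 0.16] [-0.2, -0.0, -0.1] rows>= 0.1
```

Call:
send_rows([
  [[0.1,0,0.1,0,0,0],[0.1,0,0.15,0,0,0],[0.1,0,0.15,0,0,0]],
])

```text
clock: 20.7
tool_pos: [0.5693, 0.3644, 0.0076]
orientation: [-180.0, -0.0, -40.1]
force: [0.4, 0.2, 0.5]
opening: 0.0571
gripper_force: 0.0
```

Call:
send_rows([
  [[0,0,0,0,0,0],[0,0,0,0,0,0],[0,0,0,0,0,0],[0,0,0,0,0,0],[0,0,0,0,0,0],[0,0,0,0,0,0],[0,0,0,0,0,0],[0,0,0,0,0,0]],
], fingers=0)

```text
clock: 21.37
tool_pos: [0.5691, 0.3643, 0.0071]
orientation: [180.0, 0.0, -40.1]
force: [0.3, 0.3, -0.1]
opening: 0.038
gripper_force: 30.0
```

Call:
send_rows([
  [[0,0,-0.5,0,0,0],[0,0,-1.5,0,0,0],[0,0,-3,0,0,0],[0,0,-5,0,0,0],[0,0,-8,0,0,0],[0,0,-11,0,0,0],[0,0,-14,0,0,0],[0,0,-16,0,0,0]],
])

```text
clock: 22.03
tool_pos: [0.57, 0.3647, 0.1716]
orientation: [-179.8, -0.0, -40.0]
force: [0.0, -0.1, -0.2]
opening: 0.038
gripper_force: 30.0
```

```bash
python3 - <<'E'
from h import *
a=snap('wrist','w17');s=ctrl.get_obs();print(s['opening'])
o=go([.57,.13,.20],-75);o=go([.612,-.10,.16],-100,o);o=go([.612,-.1479,.10],-100,o);o=go([.612,-.1479,.037],-100,o)
E
```

```text
0.037909524000400985
row [15.05, 18.13, -2.58] [-0.5, 0.0, 35.0] rows>= 5.7
row [23.3, 1.9, 4.0] [0.0, -0.0, 25.0] rows>= 5.7
row [4.72, -0.83, 6.0] [0.0, 0.0, 0.0] rows>= 1.8
row [0.0, -0.0, 6.3] [0.0, 0.0, 0.0] rows>= 1.5
```

The bearing is gripped (38 mm). The turn will be to yaw -140, which keeps the fingers on the free diagonal. First I'll check the clearance to the bottle, roll and box.

```bash
python3 - <<'E'
from h import *
b=load('si1');k=.64
print(at(b,np.array([(597,512),(580,440),(512,385),(575,380)])*k,0).round(3).tolist())
a=load('sc0');print(tri([(b,np.array((605,390))*k),(a,np.array((503,160))*k)]),tri([(b,np.array((597,400))*k),(a,np.array((453,216))*k)]))
o=go([.57,.13,.20],-90);o=go([.60,-.10,.16],-140,o);o=go([.612,-.1479,.10],-140,o)
E
```

```text
[[0.762, -0.321, 0.0], [0.782, -0.196, 0.0], [0.701, -0.071, 0.0], [0.819, -0.07, -0.0]]
[ 0.73280382 -0.27127424  0.21291969] [ 0.79882202 -0.17297767  0.06417226]
row [15.05, 18.13, -2.58] [-0.5, 0.1, 50.0] rows>= 7.0
row [23.0, -3.0, 4.0] [-0.0, -0.0, 50.0] rows>= 7.0
row [2.16, -4.44, 6.0] [0.0, 0.0, 0.0] rows>= 1.9
```

Call:
send_rows([
  [[2,2.5,-0.5,0,0,6.5],[4,4.8,-1,0,0,13],[6,7.2,-1.5,0,0,19.5],[8,9.6,-2,0,0,26],[10,12,-2.5,0,0,33],[12,14.5,-2.5,0,0,39],[14,17,-2.5,0,0,45],[15,18,-2.5,0,0,50]],
])

```text
clock: 22.75
tool_pos: [0.5672, 0.1268, 0.1931]
orientation: [-180.0, 0.0, -90.5]
force: [0.0, 0.6, -1.2]
opening: 0.0382
gripper_force: 30.0
```

Call:
send_rows([
  [[3,-0.4,0.5,0,0,6.5],[6,-0.8,1,0,0,13],[9,-1.2,1.5,0,0,19.5],[12,-1.6,2,0,0,26],[15,-2,2.5,0,0,33],[18,-2.4,3,0,0,39],[21,-2.8,3.5,0,0,45],[23,-3,4,0,0,50]],
])

```text
clock: 23.42
tool_pos: [0.5978, -0.1025, 0.1525]
orientation: [-180.0, 0.0, -140.4]
force: [0.4, 0.6, -1.5]
opening: 0.0379
gripper_force: 30.0
```

```bash
python3 - <<'E'
from h import *
a=snap('wrist','w18');s=ctrl.get_obs();print(s['opening'],s['tool_pos'])
o=go([.612,-.1479,.08],-140)
E
```

```text
0.03822760635176012 [ 0.59725017 -0.10456337  0.15123643]
row [1.58, -4.29, 7.12] [0.0, -0.1, -0.8] rows>= 2.0
```

Call:
send_rows([
  [[0.5,-1.2,1.5,0,0,0],[1,-2.5,3.2,0,0,0],[1.4,-3.7,5,0,0,0],[1.6,-4.3,6.4,0,0,0],[1.6,-4.3,7.1,0,0,0],[1.6,-4.3,7.1,0,0,0],[1.6,-4.3,7.1,0,0,0],[1.6,-4.3,7.1,0,0,0]],
])

```text
clock: 24.13
tool_pos: [0.6138, -0.1429, 0.0824]
orientation: [-179.9, 0.1, -140.0]
force: [-1.2, 0.1, -0.8]
opening: 0.0381
gripper_force: 30.0
```

```bash
python3 - <<'E'
from h import *
a=snap('wrist','w19');a=snap('side','si5');s=ctrl.get_obs();print(s['opening'],s['tool_pos'])
o=go([.612,-.1479,.037],-140)
E
```

```text
0.03768981377505729 [ 0.61384074 -0.14282913  0.08245313]
row [0.47, -0.26, 4.54] [-0.1, 0.1, -0.0] rows>= 1.1
```

Call:
send_rows([
  [[0.2,-0.1,0.3,0,0,0],[0.4,-0.2,1,0,0,0],[0.5,-0.3,2,0,0,0],[0.5,-0.3,3,0,0,0],[0.5,-0.3,3.6,0,0,0],[0.5,-0.3,4,0,0,0],[0.5,-0.3,4.2,0,0,0],[0.5,-0.3,4.2,0,0,0]],
])

```text
clock: 24.9
tool_pos: [0.6109, -0.1488, 0.0382]
orientation: [180.0, -0.1, -140.1]
force: [0.4, 0.7, -0.4]
opening: 0.0382
gripper_force: 30.0
```

```bash
python3 - <<'E'
from h import *
a=snap('wrist','w20');s=ctrl.get_obs();print(s['opening'],s['tool_pos'],s['force'])
o=go([.612,-.1479,.0355],-140)
E
```

```text
0.03742134535329779 [ 0.61125951 -0.14884055  0.038789  ] [-0.14998338 -0.6266922  -0.75973547]
row [-0.12, 0.02, 0.33] [0.0, -0.0, -0.1] rows>= 0.1
```

Call:
send_rows([
  [[-0.05,0,0.1,0,0,0],[-0.1,0,0.2,0,0,0],[-0.1,0,0.25,0,0,0],[-0.1,0,0.25,0,0,0]],
])

```text
clock: 25.28
tool_pos: [0.6121, -0.1481, 0.0367]
orientation: [-180.0, 0.0, -140.1]
force: [-0.2, -0.1, -1.7]
opening: 0.0378
gripper_force: 30.0
```

Call:
send_rows([
  [[0,0,0.03,0,0,0],[0,0,0.05,0,0,0],[0,0,0.05,0,0,0]],
])

```text
clock: 25.53
tool_pos: [0.612, -0.1482, 0.0361]
orientation: [-180.0, 0.0, -140.1]
force: [0.3, -0.3, -1.7]
opening: 0.0375
gripper_force: 30.0
```

Call:
send_rows([
  [[0,0,0.03,0,0,0],[0,0,0.05,0,0,0],[0,0,0.05,0,0,0]],
])

```text
clock: 25.78
tool_pos: [0.612, -0.1482, 0.0355]
orientation: [180.0, 0.0, -140.1]
force: [0.7, -0.1, -1.8]
opening: 0.0378
gripper_force: 30.0
```

Call:
send_rows([
  [[0,0,0.03,0,0,0],[0,0,0.05,0,0,0],[0,0,0.05,0,0,0]],
])

```text
clock: 26.03
tool_pos: [0.612, -0.1482, 0.0353]
orientation: [-180.0, 0.0, -140.1]
force: [-0.7, 0.1, 1.7]
opening: 0.0379
gripper_force: 31.1
```

Contact has come at exactly the seated height. Release gently and retreat.

Call:
send_rows([
  [[0,0,0,0,0,0],[0,0,0,0,0,0],[0,0,0,0,0,0],[0,0,0,0,0,0]],
], fingers=0.58)

```text
clock: 26.37
tool_pos: [0.6125, -0.1483, 0.0354]
orientation: [-180.0, 0.0, -140.1]
force: [0.9, -1.6, 0.9]
opening: 0.0503
gripper_force: 1.0
```

Call:
send_rows([
  [[0,0,-1,0,0,0],[0,0,-3,0,0,0],[0,0,-7,0,0,0],[0,0,-11,0,0,0],[0,0,-15,0,0,0],[0,0,-19,0,0,0],[0,0,-19,0,0,0]],
])

```text
clock: 26.95
tool_pos: [0.6157, -0.149, 0.2353]
orientation: [-179.4, 0.5, -140.0]
force: [2.1, 0.1, 2.0]
opening: 0.0509
gripper_force: 0.0
```

```bash
python3 - <<'E'
from h import *
a=snap('wrist','w21');b=snap('side','si6');s=ctrl.get_obs();print(s['opening'],s['tool_pos'],s['joint_pos'].round(1))
# numeric check of the bearing: dark shield / yellow crescent centroid around pocket
for n,im in(('w',a),('s',b)):
    e=proj(im,[[.612,-.148,.043]])[0];u,v=e.astype(int)
    h=cv2.cvtColor(im['img'],cv2.COLOR_RGB2HSV);m=cv2.inRange(h,(0,0,120),(179,60,255))[v-18:v+18,u-18:u+18]
    M=cv2.moments(m,True);print(n,e,M['m00'],M['m10']/M['m00']+u-18,M['m01']/M['m00']+v-18,at(im,[[M['m10']/M['m00']+u-18,M['m01']/M['m00']+v-18]],.043))
for y in (-125,-124.5+90): 
    o=go([.50,.10,.24],y);o=go([.4517,.3704,.17],y,o)
E
```

```text
0.050846905074330526 [ 0.61278471 -0.14810387  0.22803581] [  4.1  16.2  -5.4  -0.  -68.1 -54.2]
w [262.28279019 174.20385857] 531.0 262.29378531073445 173.83239171374765 [[ 0.61160508 -0.14831436  0.043     ]]
s [304.09990209 261.07846099] 367.0 305.2425068119891 254.52588555858313 [[ 0.61953576 -0.12734558  0.043     ]]
row [-7.28, 26.26, -1.24] [-0.2, 0.2, -15.1] rows>= 6.5
row [-19.38, 19.47, 7.0] [0.0, 0.0, 0.0] rows>= 6.8
row [-7.28, 26.26, -1.24] [-0.3, 0.0, -105.6] rows>= 14.7
row [-19.3, -19.55, 7.0] [0.0, 0.0, 0.0] rows>= 6.8
```

The wrist view confirms the bearing at (0.6116, -0.1483), centred in its pocket. Last is the red carton: grip across its 46 mm sides (yaw -124.6), high up.

Call:
send_rows([
  [[-7.3,26,-1.2,0,0,-15],[-7.3,26,-1.2,0,0,-15],[-7.3,26,-1.2,0,0,-15],[-7.3,26,-1.2,0,0,-15],[-7.3,26,-1.2,0,0,-15],[-7.3,26,-1.2,0,0,-15],[-7.3,26,-1.2,0,0,-15],[-7.3,26,-1.2,0,0,-15]],
], fingers=0.85)

```text
clock: 27.72
tool_pos: [0.499, 0.1008, 0.2366]
orientation: [179.9, -0.0, -124.9]
force: [0.1, 0.1, 0.5]
opening: 0.0742
gripper_force: 0.0
```

Call:
send_rows([
  [[-19.4,19.5,7,0,0,0],[-19.4,19.5,7,0,0,0],[-19.4,19.5,7,0,0,0],[-19.4,19.5,7,0,0,0],[-19.4,19.5,7,0,0,0],[-19.4,19.5,7,0,0,0],[-19.4,19.5,7,0,0,0],[-19.4,19.5,7,0,0,0]],
])

```text
clock: 28.38
tool_pos: [0.4513, 0.3723, 0.1635]
orientation: [180.0, -0.2, -124.9]
force: [-0.1, -0.5, 0.8]
opening: 0.075
gripper_force: 0.0
```

```bash
python3 - <<'E'
from h import *
a=snap('wrist','w22');s=ctrl.get_obs();print(s['opening'],s['tool_pos'])
h=cv2.cvtColor(a['img'],cv2.COLOR_RGB2HSV);m=cv2.inRange(h,(0,0,170),(179,40,255));m[235:]=0
R=np.array([[.4202,.362],[.4475,.4034],[.4835,.3787],[.4557,.3374]]);e=proj(a,np.c_[R,np.full(4,.085)]);print(e.round(1).tolist())
for c in cv2.findContours(m,0,1)[0]:
    if cv2.contourArea(c)>300:
        r=cv2.minAreaRect(c);q=at(a,cv2.boxPoints(r),.085);print(r,q[:,:2].round(3).tolist(),q.mean(0).round(4))
o=go([.4517,.3704,.052],-124.6)
E
```

```text
0.07478405091069706 [0.45161769 0.37014478 0.16425929]
[[280.5, 173.7], [280.8, 225.1], [234.9, 225.5], [232.6, 173.9]]
((253.5, 199.5), (49.0, 41.0), 90.0) [[0.456, 0.338], [0.426, 0.36], [0.452, 0.399], [0.484, 0.376]] [0.4545 0.3683 0.085 ]
((377.137939453125, 187.8448486328125), (47.72370147705078, 23.397613525390625), 68.19859313964844) [[0.361, 0.399], [0.341, 0.403], [0.347, 0.45], [0.368, 0.446]] [0.3541 0.4247 0.085 ]
((67.50694274902344, 100.48868560791016), (241.97019958496094, 166.94970703125), 58.102787017822266) [[0.606, 0.082], [0.454, 0.121], [0.47, 0.311], [0.643, 0.297]] [0.5433 0.203  0.085 ]
row [-0.08, 0.01, 11.23] [0.0, -0.3, -0.3] rows>= 2.7
```

The carton top lies square with the tool (rect angle 90°) and centred. Descend and grip.

Call:
send_rows([
  [[0,0,2.5,0,0,0],[0,0,5,0,0,0],[0,0,7.5,0,0,0],[0,0,9.5,0,0,0],[0,0,10.8,0,0,0],[0,0,11.2,0,0,0],[0,0,11.2,0,0,0],[0,0,11.2,0,0,0]],
])

```text
clock: 29.1
tool_pos: [0.4533, 0.3684, 0.0554]
orientation: [-180.0, -0.0, -125.1]
force: [0.1, 1.2, -0.9]
opening: 0.0742
gripper_force: 0.0
```

Call:
send_rows([
  [[0,0,0,0,0,0],[0,0,0,0,0,0],[0,0,0,0,0,0],[0,0,0,0,0,0],[0,0,0,0,0,0],[0,0,0,0,0,0],[0,0,0,0,0,0],[0,0,0,0,0,0]],
], fingers=0)

```text
clock: 29.77
tool_pos: [0.453, 0.3691, 0.0554]
orientation: [-180.0, 0.0, -125.0]
force: [-1.3, 0.1, 4.7]
opening: 0.0449
gripper_force: 29.9
```

Call:
send_rows([
  [[0,0,-1,0,0,0],[0,0,-3,0,0,0],[0,0,-6,0,0,0],[0,0,-9,0,0,0],[0,0,-12,0,0,0],[0,0,-15,0,0,0],[0,0,-17,0,0,0],[0,0,-18,0,0,0]],
])

```text
clock: 30.43
tool_pos: [0.4536, 0.3695, 0.2389]
orientation: [-180.0, 0.3, -125.0]
force: [0.2, -0.1, -1.1]
opening: 0.0452
gripper_force: 29.9
```

```bash
python3 - <<'E'
from h import *
a=snap('wrist','w23');s=ctrl.get_obs();print(s['opening'],s['tool_pos'])
o=go([.50,.10,.23],-110);o=go([.5132,-.12,.20],-97,o);o=go([.5132,-.2259,.12],-96.7,o)
E
```

```text
0.04512548896912322 [0.45381081 0.369702   0.23928746]
row [19.43, -19.27, 0.84] [-0.1, 0.3, -15.0] rows>= 6.6
row [20.22, -8.76, 3.0] [0.0, 0.0, -13.0] rows>= 5.3
row [10.51, -1.29, 8.0] [-0.0, 0.0, -0.3] rows>= 3.2
```

Call:
send_rows([
  [[2,-2,0,0,0,-1.5],[5,-5,0,0,0,-4],[8,-8,0,0,0,-6],[11,-11,0,0,0,-8],[14,-14,0.5,0,0,-11],[17,-17,0.8,0,0,-13],[19.4,-19.3,0.8,0,0,-15],[19.4,-19.3,0.8,0,0,-15]],
])

```text
clock: 31.15
tool_pos: [0.4983, 0.0936, 0.2254]
orientation: [179.9, -0.2, -110.2]
force: [-0.1, 1.1, -1.4]
opening: 0.0447
gripper_force: 29.9
```

Call:
send_rows([
  [[2.5,-1,0,0,0,-1.5],[6,-2.5,0.5,0,0,-4],[9,-4,1,0,0,-6],[12,-5,1.5,0,0,-8],[15,-6.5,2,0,0,-10],[18,-7.8,2.5,0,0,-12],[20.2,-8.8,3,0,0,-13],[20.2,-8.8,3,0,0,-13]],
])

```text
clock: 31.82
tool_pos: [0.5111, -0.124, 0.1943]
orientation: [179.7, -0.1, -97.2]
force: [-0.2, 0.7, -1.2]
opening: 0.045
gripper_force: 29.9
```

```bash
python3 - <<'E'
from h import *
a=snap('wrist','w24');s=ctrl.get_obs();print(s['opening'],s['tool_pos'],s['orientation'])
o=go([.5132,-.2259,.15],-96.7)
E
```

```text
0.04455918823172724 [ 0.5113476  -0.12265104  0.19478672] [ 1.79767426e+02 -3.56092094e-02 -9.72645210e+01]
row [10.22, -1.51, 4.48] [0.2, -0.0, -0.6] rows>= 2.7
```

Call:
send_rows([
  [[2,-0.3,0.5,0,0,0],[4.5,-0.7,1,0,0,0],[7,-1,2,0,0,0],[9,-1.3,3,0,0,0],[10.2,-1.5,4.2,0,0,-0.5],[10.2,-1.5,4.5,0,0,-0.5],[10.2,-1.5,4.5,0,0,-0.5],[10.2,-1.5,4.5,0,0,-0.5]],
])

```text
clock: 32.53
tool_pos: [0.515, -0.223, 0.1518]
orientation: [179.9, 0.0, -96.6]
force: [-0.4, 0.1, -1.8]
opening: 0.0449
gripper_force: 29.9
```

```bash
python3 - <<'E'
from h import *
a=snap('wrist','w25');s=ctrl.get_obs();print(s['opening'],s['tool_pos'],s['orientation'])
o=go([.5132,-.2259,.10],-96.7);
E
```

```text
0.0445181022372421 [ 0.51541342 -0.22294839  0.15231339] [-1.79993263e+02 -1.00917947e-03 -9.65209356e+01]
row [0.32, 0.19, 5.23] [-0.0, -0.0, 0.2] rows>= 1.3
```

Call:
send_rows([
  [[0.1,0.1,1,0,0,0],[0.2,0.2,2.5,0,0,0],[0.3,0.2,4,0,0,0],[0.3,0.2,4.9,0,0,0],[0.3,0.2,5.2,0,0,0],[0.3,0.2,5.2,0,0,0],[0.3,0.2,5.2,0,0,0]],
])

```text
clock: 33.17
tool_pos: [0.5133, -0.2265, 0.1005]
orientation: [-180.0, -0.0, -96.5]
force: [-0.2, 0.0, -0.3]
opening: 0.0453
gripper_force: 29.9
```

```bash
python3 - <<'E'
from h import *
a=snap('wrist','w26');s=ctrl.get_obs();print(s['tool_pos'],s['force'])
o=go([.5132,-.2259,.0725],-96.7);
E
```

```text
[ 0.51344795 -0.2265471   0.1007923 ] [ 0.24917239  0.50644656 -1.15514803]
row [-0.06, 0.04, 2.83] [-0.1, -0.0, 0.2] rows>= 0.7
```

Call:
send_rows([
  [[0,0,0.3,0,0,0],[0,0,1,0,0,0],[0,0,1.8,0,0,0],[0,0,2.4,0,0,0],[0,0,2.7,0,0,0],[0,0,2.8,0,0,0],[0,0,2.8,0,0,0],[0,0,2.8,0,0,0]],
])

```text
clock: 33.88
tool_pos: [0.5129, -0.2267, 0.0721]
orientation: [180.0, -0.0, -96.6]
force: [0.4, -0.2, -1.5]
opening: 0.0453
gripper_force: 29.9
```

Call:
send_rows([
  [[0,0,0.05,0,0,0],[0,0,0.1,0,0,0],[0,0,0.1,0,0,0]],
])

```text
clock: 34.13
tool_pos: [0.5129, -0.2266, 0.0712]
orientation: [-180.0, 0.0, -96.6]
force: [0.8, -0.2, -2.0]
opening: 0.0452
gripper_force: 29.9
```

Call:
send_rows([
  [[0,0,0.05,0,0,0],[0,0,0.1,0,0,0],[0,0,0.1,0,0,0]],
])

```text
clock: 34.38
tool_pos: [0.5129, -0.2267, 0.0704]
orientation: [-180.0, -0.0, -96.6]
force: [-0.6, 0.0, 2.4]
opening: 0.045
gripper_force: 29.9
```

Call:
send_rows([
  [[0,0,0.03,0,0,0],[0,0,0.05,0,0,0],[0,0,0.05,0,0,0]],
])

```text
clock: 34.63
tool_pos: [0.5129, -0.2267, 0.0704]
orientation: [-180.0, -0.0, -96.5]
force: [-3.6, 0.6, 6.4]
opening: 0.0447
gripper_force: 29.9
```

The carton is seated at 0.0704, as expected. Release, retreat and take the final look.

Call:
send_rows([
  [[0,0,-0.05,0,0,0],[0,0,-0.05,0,0,0],[0,0,-0.05,0,0,0],[0,0,-0.05,0,0,0],[0,0,-0.05,0,0,0]],
], fingers=0.7)

```text
clock: 35.05
tool_pos: [0.5128, -0.2266, 0.0699]
orientation: [180.0, 0.0, -96.6]
force: [-0.3, -0.4, -0.2]
opening: 0.0613
gripper_force: 0.0
```

Call:
send_rows([
  [[0,0,-1,0,0,0],[0,0,-3,0,0,0],[0,0,-6,0,0,0],[0,0,-10,0,0,0],[0,0,-14,0,0,0],[0,0,-18,0,0,0],[0,0,-20,0,0,0],[0,0,-20,0,0,0]],
])

```text
clock: 35.72
tool_pos: [0.5151, -0.2275, 0.2771]
orientation: [-179.4, -0.1, -96.5]
force: [1.0, 0.6, -0.2]
opening: 0.0612
gripper_force: 0.0
```

Call:
send_rows([
  [[-4,0,0,0,0,0],[-8,0,0,0,0,0],[-12,0,0,0,0,0],[-16,0,0,0,0,0],[-20,0,0,0,0,0],[-20,0,0,0,0,0],[-20,0,0,0,0,0],[-20,0,0,0,0,0]],
])

```text
clock: 36.38
tool_pos: [0.5354, -0.0277, 0.2703]
orientation: [180.0, -0.0, -96.5]
force: [-0.7, 0.2, -0.6]
opening: 0.0612
gripper_force: 0.0
```

```bash
python3 - <<'E'
from h import *
a=snap('wrist','w27');b=snap('side','si7');c=snap('scene','sc1');s=ctrl.get_obs();print(s['opening'],s['tool_pos'],s['force'])
e=proj(a,[[.5626,-.187,.035]])[0];print(e)
A=cv2.resize(a['img'][0:240],(400,188)) 
B=cv2.resize(b['img'][215:335,230:350],(400,400),interpolation=cv2.INTER_CUBIC)
C=cv2.resize(c['img'][140:300,80:380],(400,213))
cv2.imwrite('pics/fin.png',np.hstack([np.vstack([cv2.resize(A,(400,187)),C]),B])[:,:,::-1])
E
```

```text
0.06140112615407656 [ 0.53549198 -0.02898376  0.27018138] [ 0.29485728 -0.21765484  0.38031855]
[226.11060134  59.04477885]
```

View pics/fin.png

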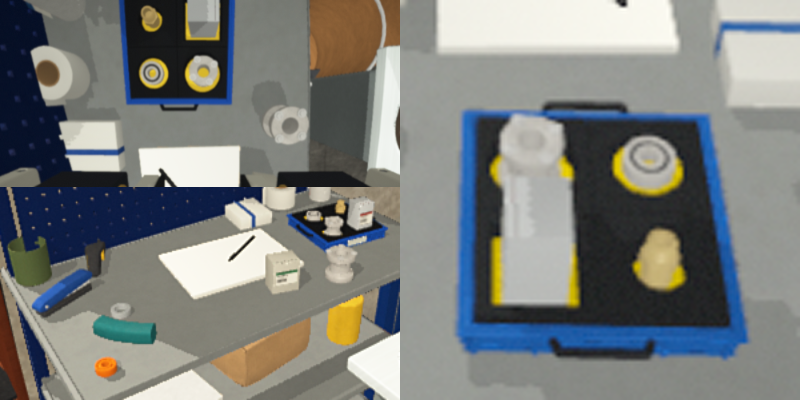

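All four parts stand upright in their pockets: side view coupling (532,140), bearing (648,163), carton (538,240) and fitting (660,258). The green carton, spacer ring and decoys are where they were. The gripper is empty and clear, so I'm handing in.

```bash
python3 -c "
from plant import ctrl
print(ctrl.close_job())"
```

```text
the job is handed in; nothing more can be done
None
```

The kit is made up and handed in at about 36 s: the coupling, fitting, bearing and red-striped carton stand upright and seated in their pockets in the last pictures, the other parts were left where they stood, and no verdict has come back.

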